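# Strip the compressor clutch trainer and lay out its parts

### The arm

A 7-joint arm with a two-finger parallel gripper is mounted at the origin on the work surface. World frame = base frame: x ahead of the robot, y to its left, z up, the work surface at z = 0. Lengths are in m, angles in degrees, forces in N, time in s.
With the tool pointing down it reaches from about 0.425 to 0.875 m from the base axis. Payload 8.4 kg.
Tool frame: the origin (TCP) lies midway between the tips of the shut fingers; the grasp point (between the pads) lies 19 mm behind it; z points along the fingers, y is the direction in which the jaws open and shut (so a half turn about z gives the same grasp; the last joint's range is limited). The gripper opens to 85 mm and grips with 20 to 120 N. Pads are 22 mm wide; open, the fingers measure 114 mm over their backs; the gripper's body (76 mm by 85 mm) begins 54 mm behind the grasp point. The pads swing forward as they close: fully open they stand 13 mm farther back than shut.
Start: joints at [67.827, 19.091, 2.286, 83.961, -0.768, 76.965, -3.352], TCP at [0.184, -0.623, 0.231] pointing down, gripper open.
Joint ranges: [-147.57, 147.57], [-21.85, 119.76], [-74.77, 79.35], [14.55, 137.4], [-85.83, 265.84], [4.83, 119.75], [-152.11, 152.11]. Speed limits (degrees/s): [127.2, 127.2, 159.86, 159.86, 180, 180, 180].

### API

Orientations are given as a 3x3 rotation matrix whose columns are the frame's x, y, z axes.
In Python, from workcell import get_state, camera, camera_params, order gives the robot as it stands. The module is installed in compiled form; this text tells all that it offers.
- The arm moves only by the tool servo_tool, never from a script. Its argument "targets" is a list of rows, each an object of numbers: "tx", "ty", "tz": the shift along the tool's x, y, z in mm; "roll": the turn about the tool's z in degrees; "gripper": the finger opening in mm, from 0 to 85.4. In form: [{"tx": .., "ty": .., "tz": .., "roll": .., "gripper": ..}, ...]. A call has 1 to 12 rows; each row shifts and turns the pose as measured when the row begins, along the tool's axes as they then stand; what a row does not reach is not made up. A row lasts 1/10 s, in which the tool goes at most 50 mm and 8.59 degrees, less where a joint would pass 70% of its speed; a pose out of reach is approached as far as the arm can. A call is refused whole if a number of a shift passes 50 or a number of a turn 8.59, either way. A call with a gripper value outside its range is refused whole. The fingers move at their own pace and stop on an object; "force" is the grip in N (left out, the last holds). Time passes only in rows, so rows that do not move let the fingers close. It gives the time, the measured TCP pose, the force and the opening at its end, in the units of the state.
- get_state(): the state, without advancing time (a new reading comes with each control period).
- camera(name): name is "side" or "top"; returns the picture (384x512x3 uint8, blue, green, red); there is no depth.
- camera_params(name): a dict with "fx", "fy", "cx", "cy" (pixels), "R" (3x3) and "t" (3): a world point X has camera coordinates R X + t. Camera axes: x right, y down, z forward; pixel columns grow to the right and rows downward; lengths in m; the calibration is good to about 2 mm. A picture is of the moment at which its call begins. camera_params takes no time and is no camera call.
- order.finish_job(): hands the job in, once; it reports no verdict.
The state is a dict: "t": time; "joint_positions": joint angles; "qd": joint speeds; "joint_torque": joint torques, N m; "ee_pos": TCP position; "eef_rot": TCP orientation; "wrist_force": force on the tool from outside, world axes, zero at the start; "torque": the same for the moment, N m; "finger_gap": finger opening in m.
Only numpy, scipy, OpenCV 4.12 (cv2) and the standard library are available. Lean on these libraries where they do the work, as an engineer would, in place of code of your own. Each camera call takes 0.05 s, during which the arm holds its last target.

### The job

Take the clutch stack on the stand apart from the top down, laying each part out flat and right way up in its own place before you take the next: the keyhole lock plate (slide it along until its wide hole clears the screw head, then lift it off) in the oblong tray, the clutch disc in the round dish, the pulley over the peg of the peg stand, and the square coil block in the square tray. Set every part down rather than dropping it, let go of it, and do not knock over the coolant bottle.

Things in the scene. Friction and masses are not known exactly. Their poses are not given: they have to be found in the camera images.
- stand: Fixed dark steel plate 92 x 92 x 8 mm; origin: centre of its underside, on the axis of a fixed 6 mm steel shaft that ends in a 14 mm screw head, 67.5 to 71.5 mm above the origin. Around the shaft, up to 5 mm off-axis, sits the stack: coil (underside at 8 mm), pulley (28), disc (46), lock plate (60, under the head, 2.5 mm play). Stand and places swap positions between starts.
- lock_plate: Steel keyhole plate 80 x 34 x 5 mm, top of the stack. Origin: underside, where the shaft is when locked (as at the start). In x it runs -32 to 48: slot 10 wide from -5 to 14, then 24 x 24 hole centred at x = 26 that clears the head: slide it 26 mm (+-4) to its own -x, then lift. Black grip block centred at x = -24: 14 (x) x 28 (y) mm, 5 to 35 mm above origin. z up.
- disc: Clutch disc: aluminium ring with rivets on its top, outer diameter 50, bore 28, height 14 mm; second from the top. Origin: centre of its underside; z is up.
- pulley: Pulley: dark steel ring with grooves round its rim, outer diameter 58, bore 28, height 18 mm; third from the top. Origin: centre of its underside; z is up.
- coil: Coil block: grey square block 66 x 66 mm, 20 mm high, with a 28 mm round bore; at the bottom of the stack. Origin: centre of its underside, x and y parallel to its sides, z up.
- long_tray: Place for the lock plate: fixed oblong white tray, 110 (x) x 64 (y) mm outside, walls 3 mm thick, so 104 x 58 mm inside; floor 3 mm and rim 8 mm above its origin, the centre of its underside. The plate fits either way round along the tray's x.
- round_dish: Place for the disc: fixed round white dish, outside diameter 86, inside 80 mm; floor 3 mm and rim 6 mm above its origin, the centre of its underside.
- peg_stand: Place for the pulley: fixed white round base of diameter 80 and 6 mm thick with an upright steel peg of diameter 10 mm in its centre, whose top is 36 mm above the origin, the centre of the underside.
- square_tray: Place for the coil block: fixed square white tray, 96 x 96 mm outside, walls 3 mm thick, so 90 x 90 mm inside; floor 3 mm and rim 8 mm above its origin, the centre of its underside; x and y parallel to its sides.
- coolant_bottle: Bystander, not to be knocked over: cream plastic bottle with black cap, diameter 52, height 115 mm, standing at the far left edge of the work. Origin: centre of its underside.
Mind the look-alikes: they are no part of the job. What is shaped like the coil but green is not meant.

How it is judged (in metres and radians):
On the way, in this order (a step that is already met when the one before it is completed fails the run):
1. the lock plate lies flat in the oblong tray, released (horizontal distance between lock_plate and long_tray below 0.028 m and z of lock_plate in the frame of long_tray below 0.008 m and angle between lock_plate's own z axis and vertical below 0.1 rad and linear speed of lock_plate below 0.02 m/s and contact force between lock_plate and the fingers below 0.1 N), for 0.2 s.
2. then the clutch disc lies flat in the round dish, released (horizontal distance between disc and round_dish below 0.018 m and z of disc in the frame of round_dish below 0.008 m and angle between disc's own z axis and vertical below 0.1 rad and linear speed of disc below 0.02 m/s and contact force between disc and the fingers below 0.1 N), for 0.2 s.
3. then the pulley is down on the peg stand, over its peg, released (horizontal distance between pulley and peg_stand below 0.013 m and z of pulley in the frame of peg_stand below 0.011 m and angle between pulley's own z axis and vertical below 0.1 rad and linear speed of pulley below 0.02 m/s and contact force between pulley and the fingers below 0.1 N), for 0.2 s.
4. then the coil block lies flat in the square tray, released (horizontal distance between coil and square_tray below 0.02 m and z of coil in the frame of square_tray below 0.008 m and angle between coil's own z axis and vertical below 0.1 rad and linear speed of coil below 0.02 m/s and contact force between coil and the fingers below 0.1 N), for 0.2 s.
At the end, for the whole second after the job is handed in: All four parts released, at rest, right way up (tilt < 0.1 rad) and down in their places. Origin to origin, sideways and up: lock plate in oblong tray < 28 and 8 mm, disc in round dish < 18 and 8, pulley over the peg < 13 and 11, coil block in square tray < 20 and 8 (all of step 1 and all of step 2 and all of step 3 and all of step 4); the robot touches nothing.
It fails at once if the lock plate is dropped (falls freely more than about 25 mm) (contact force between lock_plate and the fingers below 0.05 N and linear speed of lock_plate above 0.7 m/s).
It fails at once if the disc is dropped (falls freely more than about 25 mm) (contact force between disc and the fingers below 0.05 N and linear speed of disc above 0.7 m/s).
It fails at once if the pulley is dropped (falls freely more than about 25 mm) (contact force between pulley and the fingers below 0.05 N and linear speed of pulley above 0.7 m/s).
It fails at once if the coil is dropped (falls freely more than about 25 mm) (contact force between coil and the fingers below 0.05 N and linear speed of coil above 0.7 m/s).
It fails at once if the coolant bottle is knocked over (angle between coolant_bottle's own z axis and vertical above 0.5 rad).
It also fails if it takes over 115 s, if anything falls off the work surface, if the arm or the gripper's body presses on something with over 40 N, if the wrist force passes 120 N, or if a joint passes its speed limit or range.

## Working session

There is one attempt and no reset: what is moved stays moved. The work goes in short steps, Python scripts to look and compute and a tool call to move; the robot and the scene stay as the last step left them, time stands still between calls to the robot, and variables do not carry over. Pictures are saved under pics/ and viewed, and the job is handed in when it is done.

Besides the shell and the picture viewer there is one more tool, called after "Request:" as a command line: name --argument value ..., lists and objects as JSON in quotes. servo_tool: Moves the arm, as the interface text tells. Its arguments: {"type":"object","properties":{"targets":{"type":"array"},"force":{"type":"number"}},"required":["targets"]}

```bash
mkdir -p pics; python3 - <<'E'
from workcell import *
import cv2
for n in("side","top"):
    cv2.imwrite(f"pics/{n}0.png",camera(n)); p=camera_params(n); print(n,{k:(v.round(4).tolist() if hasattr(v,'round') and hasattr(v,'tolist') else v) for k,v in p.items()})
s=get_state(); print({k:s[k] for k in('t','ee_pos','eef_rot','wrist_force','finger_gap')})
E
```

```text
side {'fx': 398.75759966327286, 'fy': 398.75759966327286, 'cx': 256.59877753548795, 'cy': 193.39782110267015, 'R': [[0.8092, -0.5874, -0.0109], [-0.4317, -0.5819, -0.6892], [0.3985, 0.5624, -0.7245]], 't': [-0.4284, 0.3051, 0.6785]}
top {'fx': 402.3489698922641, 'fy': 402.3489698922641, 'cx': 255.4075221813057, 'cy': 197.2950832788029, 'R': [[-0.0137, -0.9998, -0.0147], [-0.9965, 0.0148, -0.0825], [0.0827, 0.0135, -0.9965]], 't': [0.0742, 0.5492, 0.9111]}
{'t': 0.1, 'ee_pos': array([ 0.18435104, -0.62287242,  0.23052484]), 'eef_rot': array([[ 9.58880044e-01,  2.83811222e-01, -5.01545495e-04],
       [ 2.83811651e-01, -9.58879057e-01,  1.37845717e-03],
       [-8.96998568e-05, -1.46411953e-03, -9.99998924e-01]]), 'wrist_force': array([ 0.08135038,  0.31844375, -1.24459158]), 'finger_gap': 0.08538509825902593}
```

View pics/side0.png

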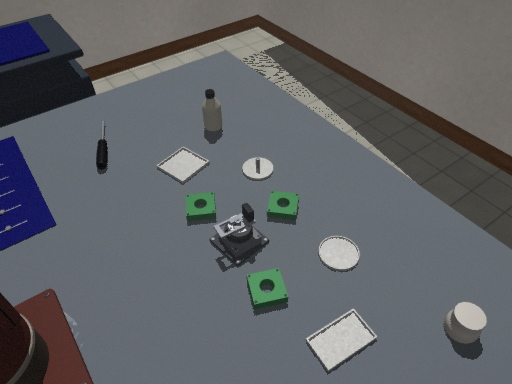

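View pics/top0.png

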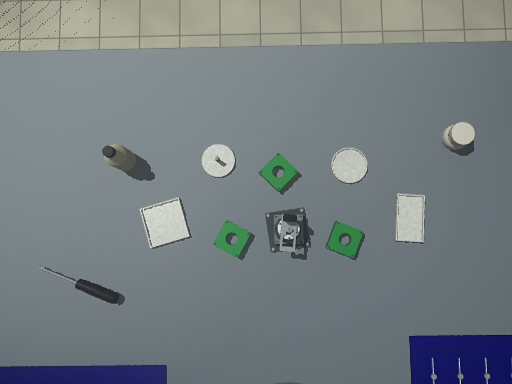

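Top view: bottle (115,155), square tray (165,222), peg stand (218,160), dish (350,165), oblong tray (410,218) and the stack (289,231). The green blocks at (279,172), (232,238) and (344,239) are look-alikes. I'll check the stack in a close crop.

```bash
python3 - <<'E'
import cv2,numpy as np
a=cv2.imread("pics/top0.png")[195:265,250:330]; b=cv2.imread("pics/side0.png")[195:265,200:280]
r=lambda i:cv2.resize(i,(400,350) ,interpolation=cv2.INTER_CUBIC)
cv2.imwrite("pics/crop0.png",np.hstack([r(a),r(b)]))
c=cv2.imread("pics/top0.png")[140:255,130:440]
cv2.imwrite("pics/crop1.png",cv2.resize(c,None,fx=2.5,fy=2.5,interpolation=cv2.INTER_CUBIC))
E
```

```text
(no output)
```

View pics/crop0.png

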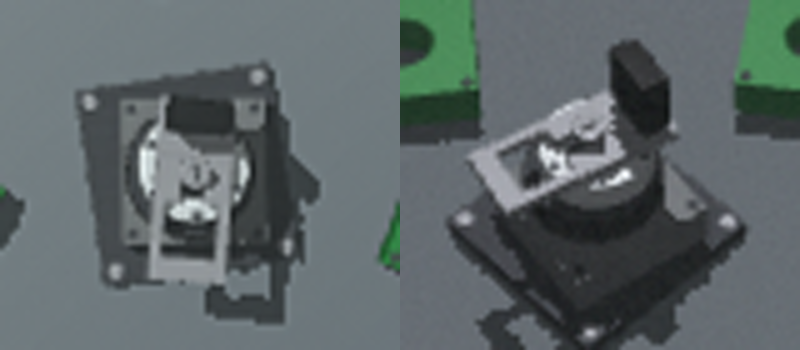

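View pics/crop1.png

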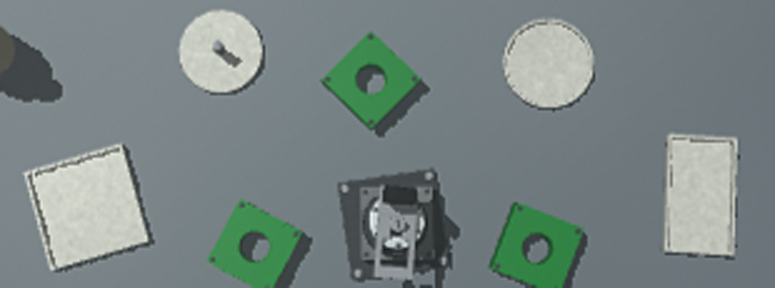

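The stack has the grey plate on top. Its black grip block is at the far side (top crop (200,115), about pixel (290,218)), so the plate's own -x points away from the robot. The grey coil sits at the bottom and the three green look-alikes stand apart. Next I measure the places by fitting silhouettes in both views.

```bash
cat > h.py <<'E'
import numpy as np,cv2
from scipy.optimize import minimize,least_squares
from workcell import camera_params,get_state,camera
P={n:camera_params(n) for n in("side","top")}
def proj(n,X):
    p=P[n];c=np.atleast_2d(X)@np.array(p["R"]).T+np.array(p["t"])
    return np.c_[p["fx"]*c[:,0]/c[:,2]+p["cx"],p["fy"]*c[:,1]/c[:,2]+p["cy"]]
def ray(n,u,v,z):
    p=P[n];R=np.array(p["R"]);o=-R.T@np.array(p["t"]);d=R.T@np.array([(u-p["cx"])/p["fx"],(v-p["cy"])/p["fy"],1])
    return o+d*(z-o[2])/d[2]
def tri(us,ut):
    A=[];b=[]
    for n,(u,v) in(("side",us),("top",ut)):
        p=P[n];R=np.array(p["R"]);t=np.array(p["t"])
        for k,val,f,c in((0,u,p["fx"],p["cx"]),(1,v,p["fy"],p["cy"])):
            a=(val-c)/f;A.append(R[k]-a*R[2]);b.append(a*t[2]-t[k])
    return np.linalg.lstsq(np.array(A),np.array(b),rcond=None)[0]
def pts(shape,h,q):  # q x,y,yaw,z
    if len(shape)==1:
        a=np.linspace(0,2*np.pi,48,endpoint=False);s=np.c_[np.cos(a),np.sin(a)]*shape[0]/2
    else: s=np.array([[1,1],[1,-1],[-1,-1],[-1,1]])*np.array(shape)/2
    c,sn=np.cos(q[2]),np.sin(q[2]);s=s@np.array([[c,sn],[-sn,c]])+q[:2]
    return np.r_[np.c_[s,np.full(len(s),q[3])],np.c_[s,np.full(len(s),q[3]+h)]]
def sil(n,X,S=8,shape=(384,512)):
    pass
def fit(masks,shape,h,q0):
    S=6;roi={}
    for n,m in masks.items():
        y,x=np.nonzero(m);x0,x1,y0,y1=x.min()-6,x.max()+7,y.min()-6,y.max()+7
        roi[n]=(x0,y0,cv2.resize(m[y0:y1,x0:x1].astype(np.float32),None,fx=S,fy=S,interpolation=cv2.INTER_NEAREST))
    def cost(d):
        q=np.array(q0)+np.array(d)*[.001,.001,.02,.001];tot=0
        for n,(x0,y0,M) in roi.items():
            u=(proj(n,pts(shape,h,q))-[x0-.5,y0-.5])*S
            hull=cv2.convexHull(u.astype(np.float32))
            I=np.zeros_like(M);cv2.fillConvexPoly(I,np.round(hull*16).astype(np.int32),1,shift=4)
            tot+=np.abs(I-M).sum()/S/S
        return tot
    best=min((minimize(cost,s,method="Nelder-Mead",options=dict(initial_simplex=np.array(s)+np.r_[np.zeros((1,4)),np.eye(4)*4])) for s in ([0,0,0,0],[2,-2,3,1],[-2,2,-3,-1])),key=lambda r:r.fun)
    return np.array(q0)+best.x*[.001,.001,.02,.001],best.fun
def blob(img,u,v,thr=None):
    s=img.astype(int);m=((s.min(2)>(thr or 165))).astype(np.uint8)
    m=cv2.morphologyEx(m,cv2.MORPH_CLOSE,np.ones((5,5)))
    k,l=cv2.connectedComponents(m);r=l==l[v,u] if l[v,u] else np.zeros_like(m,bool)
    return r
E
python3 - <<'E'
from h import *
I={n:cv2.imread(f"pics/{n}0.png") for n in("side","top")}
for nm,u in dict(table_t=("top",300,300),sq=("top",165,222),sqs=("side",184,165),dish=("side",338,253),peg=("side",250,170),lt=("side",342,340)).items():
    print(nm,I[u[0]][u[2],u[1]])
L=dict(square_tray=((184,165),(165,222),(.096,.096),.008),peg=((250,170),(213,155),(.080,),.006),dish=((338,253),(350,165),(.086,),.006),long=((342,340),(410,218),(.110,.064),.008))
for k,(us,ut,sh,h) in L.items():
    m={"side":blob(I["side"],*us,135),"top":blob(I["top"],*ut,135)}
    q0=[*ray("top",*ut,h)[:2],0,0]
    if len(sh)==2:
        ys,xs=np.nonzero(m["top"]);W=np.array([ray("top",a,b,h)[:2] for a,b in zip(xs,ys)]);r=cv2.minAreaRect((W*1000).astype(np.float32))
        w,hh=r[1];ang=np.radians(r[2]);
        if w<hh: ang+=np.pi/2
        q0=[r[0][0]/1000,r[0][1]/1000,ang,0]
    q,f=fit(m,sh,h,q0)
    print(k,m["side"].sum(),m["top"].sum(),q[:2].round(4),"yaw",np.degrees(q[2]).round(1),"z",q[3].round(4),"res",f.round(0))
E
```

```text
table_t [123 117 107]
sq [201 211 207]
sqs [186 190 190]
dish [196 200 201]
peg [190 193 195]
lt [188 192 193]
square_tray 937 1694 [0.4968 0.2837] yaw 15.8 z 0.0027 res 168.0
peg 517 877 [0.6435 0.1558] yaw 10.2 z 0.0015 res 99.0
dish 1071 1025 [ 0.6273 -0.1566] yaw 4.5 z 0.0013 res 145.0
long 2217 1321 [ 0.5003 -0.2938] yaw 175.7 z 0.0027 res 193.0
```

```bash
python3 - <<'E'
import cv2,numpy as np
a=cv2.imread("pics/top0.png")[205:265,260:320]; b=cv2.imread("pics/side0.png")[198:263,207:272]
def r(i,x0,y0):
    i=cv2.resize(i,None,fx=9,fy=9 ,interpolation=cv2.INTER_NEAREST)
    i=cv2.convertScaleAbs(i,alpha=1.3,beta=15)
    for k in range(0,i.shape[1],90): cv2.putText(i,str(x0+k//9),(k,10),0,.4,(0,255,255)); cv2.line(i,(k,0),(k,i.shape[0]),(0,255,255),1)
    for k in range(0,i.shape[0],90): cv2.putText(i,str(y0+k//9),(0,k+12),0,.4,(0,255,255)); cv2.line(i,(0,k),(i.shape[1],k),(0,255,255),1)
    return i
cv2.imwrite("pics/c2.png",r(a,260,205)); cv2.imwrite("pics/c3.png",r(b,207,198))
E
```

```text
(no output)
```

View pics/c2.png

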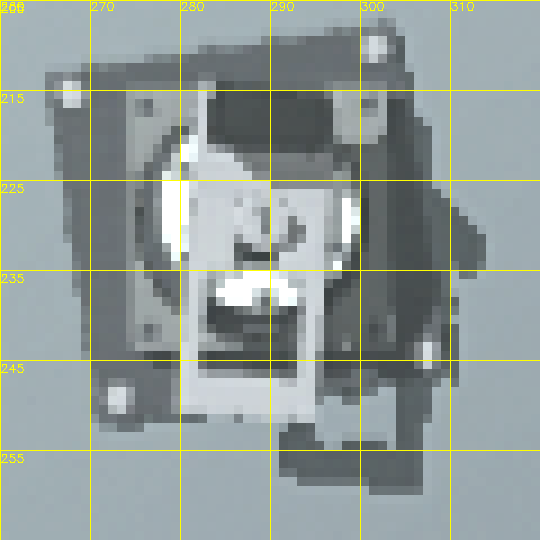

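View pics/c3.png

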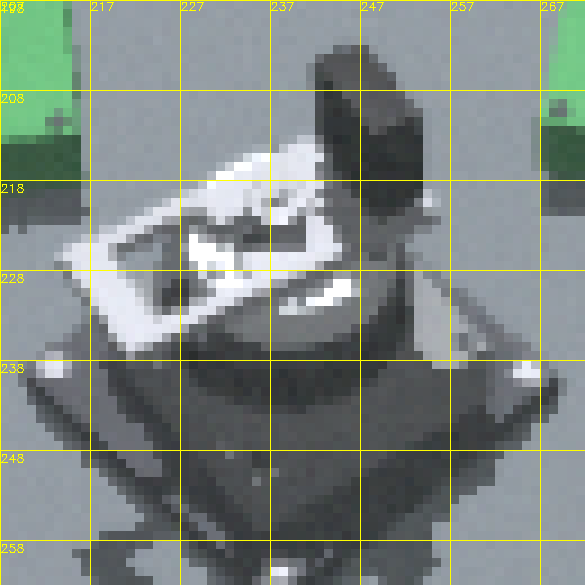

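```bash
python3 - <<'E'
from h import *
# plate: local pts mm (z rel plate underside), pixels
O=[("top",(48,-17,5),(279.5,251.2)),("top",(48,17,5),(294.7,251.2)),("top",(-31,-14,35),(282.6,213.7)),("top",(-31,14,35),(296.5,213.7)),("top",(-17,-14,35),(282.6,221)),("top",(-17,14,35),(296.5,221)),
("side",(48,-17,5),(213.2,226)),("side",(48,17,5),(220.1,235.6)),("side",(-17,-14,35),(241.6,204.7)),("side",(-31,-14,35),(246,202.5)),("side",(-31,14,35),(253.4,210.8)),("side",(-17,14,35),(248.2,212.5))]
def W(q,l):
    c,s=np.cos(q[2]),np.sin(q[2]);x,y,z=np.array(l)/1000
    return np.array([q[0]+c*x-s*y,q[1]+s*x+c*y,q[3]+z])
f=lambda q:np.concatenate([proj(n,W(q,l))[0]-uv for n,l,uv in O])
r=least_squares(f,[.48,-.02,np.pi,.06],loss="soft_l1");print("plate",r.x.round(4),np.degrees(r.x[2]));print(f(r.x).reshape(-1,2).round(1).tolist())
# stand screws
g=lambda u,v,x0,y0:(x0+u/9-.5,y0+v/9-.5)
T=[g(72,95,260,205),g(375,48,260,205),g(428,352,260,205),g(118,400,260,205)]
S=[g(52,368,207,198),g(278,574,207,198),g(526,372,207,198)]
c=np.mean([ray("top",*t,.009)[:2] for t in T],0);print("stand",c)
for t in T: print(ray("top",*t,.009)[:2].round(4))
for i,s in zip((3,2,1),(S[0],S[1],S[2])): print("tri" ,i)
print(tri(S[0],T[0]),tri(S[0],T[3]),tri(S[1],T[3]),tri(S[1],T[2]),tri(S[2],T[2]),tri(S[2],T[1]))
# coil: top corners from top view (left x 127..388, top y 85, bottom ~350)
for uv in((127,85),(388,85),(127,352)): print("coil",ray("top",*g(*uv,260,205),.028)[:2].round(4))
E
```

```text
plate [ 0.4767 -0.0056  3.0677  0.0595] 175.76869805610497
[[-0.2, -1.3], [0.1, -0.3], [0.8, -0.2], [0.0, 0.6], [0.5, -0.9], [-0.3, -0.2], [-0.7, 0.0], [0.3, 1.7], [-1.3, -0.3], [0.2, -0.8], [-0.1, -0.4], [-0.9, 0.7]]
stand [ 0.47515456 -0.00653691]
[0.5091 0.0387]
[ 0.5203 -0.0405]
[ 0.4413 -0.0524]
[0.43   0.0281]
tri 3
tri 2
tri 1
[ 0.47918794  0.05064941 -0.04141808] [0.43064224 0.02770492 0.00883369] [ 0.44862349  0.01130321 -0.07624384] [ 0.44174467 -0.05275472  0.00823979] [ 0.46800122 -0.06254835  0.0715378 ] [ 0.52095526 -0.0408998   0.00921895]
coil [0.5108 0.0249]
coil [ 0.5098 -0.0417]
coil [0.4429 0.0261]
```

Triangulated heights agree with the text: screws at about 9 mm, plate underside at 59.5 mm. The plate is at (0.477,-0.006), its local x at 175.8°. The shaft axis is at (0.475,-0.0065).

```bash
cat >> h.py <<'E'
def go(x,y,z,ang=None):
    s=get_state();R=np.array(s["eef_rot"]);p=np.array(s["ee_pos"])
    a=np.degrees(np.arctan2(R[1,0],R[0,0]))
    print("t",round(s["t"],2),"pos",p.round(4),"xang",round(a,2),"zax",R[:,2].round(3),"gap",round(s["finger_gap"]*1000,1),"F",np.round(s["wrist_force"],1))
    print(" tool shift mm",(R.T@(np.array([x,y,z])-p)*1000).round(1),"roll",None if ang is None else round(-((ang-a+90)%180-90),1))
    print(" q",np.round(s["joint_positions"],1))
E
python3 -c "
from h import *
go(.55,-.3,.23,-4.2)"
```

```text
t 0.1 pos [ 0.1844 -0.6229  0.2305] xang 16.49 zax [-0.001  0.001 -1.   ] gap 85.4 F [ 0.1  0.3 -1.2]
 tool shift mm [ 442.2 -205.8    0.8] roll 20.7
 q [67.8 19.1  2.3 84.  -0.8 77.  -3.4]
```

Request:
servo_tool --targets '[{"tx": 44, "ty": -20}, {"tx": 44, "ty": -20}, {"tx": 44, "ty": -20}, {"tx": 44, "ty": -20}, {"tx": 44, "ty": -20}]'

```text
invalid input
```

Request:
servo_tool --targets '[{"tx": 44, "ty": -20, "tz": 0, "roll": 4, "gripper": 85}, {"tx": 44, "ty": -20, "tz": 0, "roll": 4, "gripper": 85}, {"tx": 44, "ty": -20, "tz": 0, "roll": 4, "gripper": 85}, {"tx": 44, "ty": -20, "tz": 0, "roll": 4, "gripper": 85}, {"tx": 44, "ty": -20, "tz": 0, "roll": 4, "gripper": 85}]'

```text
t: 0.6
ee_pos: [0.3827, -0.4941, 0.2275]
eef_rot: [[0.996, -0.09, -0.007], [-0.09, -0.996, 0.002], [-0.007, -0.002, -1.0]]
wrist_force: [1.2, -0.6, 0.5]
finger_gap: 0.0851
```

```bash
python3 -c "
from h import *
go(.5006,-.0074,.15,-4.2)"
```

```text
t 0.6 pos [ 0.3827 -0.4941  0.2275] xang -5.15 zax [-0.007  0.002 -1.   ] gap 85.1 F [ 1.2 -0.6  0.5]
 tool shift mm [  74.2 -495.1   77.8] roll -1.0
 q [ 49.7  16.6  -2.1  87.5   0.8  76.2 -47.6]
```

Request:
servo_tool --targets '[{"tx": 7, "ty": -45, "tz": 2, "roll": 0, "gripper": 60}, {"tx": 7, "ty": -45, "tz": 2, "roll": 0, "gripper": 60}, {"tx": 7, "ty": -45, "tz": 2, "roll": 0, "gripper": 60}, {"tx": 7, "ty": -45, "tz": 2, "roll": 0, "gripper": 60}, {"tx": 7, "ty": -45, "tz": 2, "roll": 0, "gripper": 60}, {"tx": 7, "ty": -45, "tz": 2, "roll": 0, "gripper": 60}, {"tx": 7, "ty": -45, "tz": 2, "roll": 0, "gripper": 60}, {"tx": 7, "ty": -45, "tz": 2, "roll": 0, "gripper": 60}, {"tx": 7, "ty": -45, "tz": 2, "roll": 0, "gripper": 60}, {"tx": 7, "ty": -45, "tz": 2, "roll": 0, "gripper": 60}]'

```text
t: 1.6
ee_pos: [0.4974, -0.0331, 0.2033]
eef_rot: [[0.996, -0.089, -0.01], [-0.089, -0.996, 0.004], [-0.01, -0.003, -1.0]]
wrist_force: [1.4, -0.5, -0.4]
finger_gap: 0.0602
```

```bash
python3 -c "
from h import *
go(.5006,-.0074,.15,-4.2)"
```

```text
t 1.6 pos [ 0.4974 -0.0331  0.2033] xang -5.11 zax [-0.01   0.004 -1.   ] gap 60.2 F [ 1.4 -0.5 -0.4]
 tool shift mm [  1.5 -25.7  53.4] roll -0.9
 q [ 21.6   4.3 -23.6 105.3   1.5  71.3 -97.6]
```

Request:
servo_tool --targets '[{"tx": 1, "ty": -13, "tz": 10, "roll": 0, "gripper": 50}, {"tx": 1, "ty": -13, "tz": 14, "roll": -0.9, "gripper": 50}, {"tx": 0, "ty": 0, "tz": 14, "roll": 0, "gripper": 50}, {"tx": 0, "ty": 0, "tz": 14, "roll": 0, "gripper": 50}, {"tx": 0, "ty": 0, "tz": 0, "roll": 0, "gripper": 50}, {"tx": 0, "ty": 0, "tz": 0, "roll": 0, "gripper": 50}]'

```text
t: 2.2
ee_pos: [0.5002, -0.001, 0.1463]
eef_rot: [[0.998, -0.064, -0.013], [-0.064, -0.998, 0.006], [-0.013, -0.005, -1.0]]
wrist_force: [-0.0, 0.7, 0.8]
finger_gap: 0.0498
```

```bash
python3 -c "
from h import *
go(.5006,-.0074,.069,-4.2)
I=[cv2.resize(camera('top')[190:265,250:330],(400,375)),cv2.resize(camera('side')[170:245,200:280],(400,375))]
cv2.imwrite('pics/p1.png',np.hstack(I))"
```

```text
t 2.2 pos [ 0.5002 -0.001   0.1463] xang -3.66 zax [-0.013  0.006 -1.   ] gap 49.8 F [-0.   0.7  0.8]
 tool shift mm [ 1.8  6.7 77.2] roll 0.5
 q [  19.1    7.7  -25.4  108.9    3.2   64.9 -101.2]
```

View pics/p1.png

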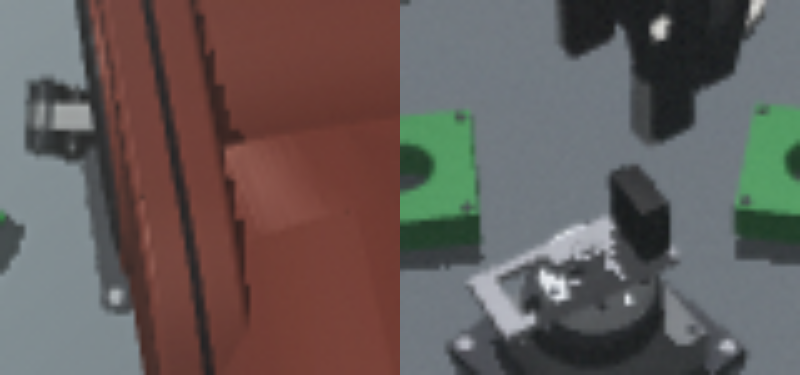

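The side view shows the open fingers over the black block, about 50 mm above it (fingers at crop (665,130), block at (640,180)). The arm hides the top view.

Request:
servo_tool --targets '[{"tx": 2, "ty": 6, "tz": 12, "roll": 0.5, "gripper": 50}, {"tx": 0, "ty": 0, "tz": 15, "roll": 0, "gripper": 50}, {"tx": 0, "ty": 0, "tz": 15, "roll": 0, "gripper": 50}, {"tx": 0, "ty": 0, "tz": 15, "roll": 0, "gripper": 50}, {"tx": 0, "ty": 0, "tz": 8, "roll": 0, "gripper": 50}, {"tx": 0, "ty": 0, "tz": 0, "roll": 0, "gripper": 50}]'

```text
t: 2.9
ee_pos: [0.5033, -0.0117, 0.0792]
eef_rot: [[0.997, -0.08, -0.007], [-0.08, -0.997, 0.004], [-0.008, -0.003, -1.0]]
wrist_force: [0.4, -0.3, 0.7]
finger_gap: 0.0502
```

```bash
python3 -c "
from h import *
go(.5006,-.0074,.069,-4.2)
I=[cv2.resize(camera('side')[170:245,200:280],(640,600))]
cv2.imwrite('pics/p2.png',np.hstack(I))"
```

```text
t 2.9 pos [ 0.5033 -0.0117  0.0792] xang -4.58 zax [-0.007  0.004 -1.   ] gap 50.2 F [ 0.4 -0.3  0.7]
 tool shift mm [-3.  -4.  10.2] roll -0.4
 q [  18.9   12.3  -24.6  112.6    5.8   56.7 -103.1]
```

View pics/p2.png

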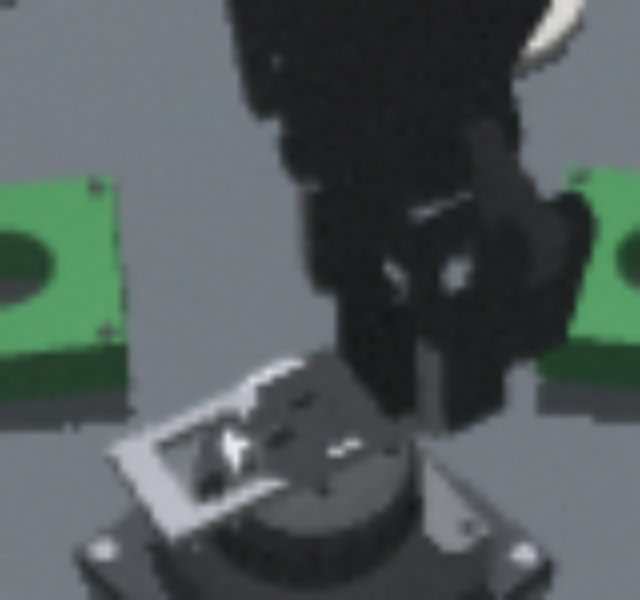

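The fingers straddle the block and nothing is touching (wrist force under 1 N). I'll correct sideways, go down 9 mm and close.

Request:
servo_tool --targets '[{"tx": -2, "ty": -3, "tz": 5, "roll": 0, "gripper": 50}, {"tx": 0, "ty": 0, "tz": 4, "roll": 0, "gripper": 50}, {"tx": 0, "ty": 0, "tz": 0, "roll": 0, "gripper": 50}, {"tx": 0, "ty": 0, "tz": 0, "roll": 0, "gripper": 50}]'

```text
t: 3.35
ee_pos: [0.5029, -0.0083, 0.0718]
eef_rot: [[0.997, -0.08, -0.004], [-0.08, -0.997, 0.003], [-0.004, -0.003, -1.0]]
wrist_force: [-0.5, -0.9, -0.5]
finger_gap: 0.0504
```

Request:
servo_tool --targets '[{"tx": 0, "ty": 0, "tz": 0, "roll": 0, "gripper": 35}, {"tx": 0, "ty": 0, "tz": 0, "roll": 0, "gripper": 20}, {"tx": 0, "ty": 0, "tz": 0, "roll": 0, "gripper": 20}, {"tx": 0, "ty": 0, "tz": 0, "roll": 0, "gripper": 20}, {"tx": 0, "ty": 0, "tz": 0, "roll": 0, "gripper": 20}]' --force 50

```text
t: 3.85
ee_pos: [0.5035, -0.0083, 0.0726]
eef_rot: [[0.997, -0.08, -0.002], [-0.08, -0.997, 0.003], [-0.003, -0.003, -1.0]]
wrist_force: [-0.1, 0.4, -0.2]
finger_gap: 0.0273
```

```bash
python3 -c "
from h import *
go(.5006,-.0074,.069,-4.2)"
```

```text
t 3.85 pos [ 0.5035 -0.0083  0.0726] xang -4.6 zax [-0.002  0.003 -1.   ] gap 27.3 F [-0.1  0.4 -0.2]
 tool shift mm [-3.  -0.7  3.6] roll -0.4
 q [  18.5   12.6  -24.7  113.2    6.1   55.6 -103.8]
```

Gripped (gap 27.3 mm). I'll lift 1 mm within the play, then slide 25 mm along +tool x.

Request:
servo_tool --targets '[{"tx": 0, "ty": 0, "tz": -1.2, "roll": 0, "gripper": 20}, {"tx": 5, "ty": 0, "tz": 0, "roll": 0, "gripper": 20}, {"tx": 7, "ty": 0, "tz": 0, "roll": 0, "gripper": 20}, {"tx": 7, "ty": 0, "tz": 0, "roll": 0, "gripper": 20}, {"tx": 5, "ty": 0, "tz": 0, "roll": 0, "gripper": 20}, {"tx": 0, "ty": 0, "tz": 0, "roll": 0, "gripper": 20}]'

```text
t: 4.45
ee_pos: [0.5299, -0.0106, 0.0736]
eef_rot: [[0.997, -0.08, -0.002], [-0.08, -0.997, 0.003], [-0.003, -0.003, -1.0]]
wrist_force: [-0.1, 0.0, -0.8]
finger_gap: 0.0267
```

```bash
python3 -c "
from h import *
go(.5285,-.0102,.073,-4.2)
I=[cv2.resize(camera('side')[170:245,200:280],(640,600))]
cv2.imwrite('pics/p3.png',np.hstack(I))"
```

```text
t 4.45 pos [ 0.5299 -0.0106  0.0736] xang -4.61 zax [-0.002  0.003 -1.   ] gap 26.7 F [-0.1  0.  -0.8]
 tool shift mm [-1.4 -0.3  0.6] roll -0.4
 q [  17.9   15.4  -24.2  109.6    7.3   56.6 -104.2]
```

View pics/p3.png

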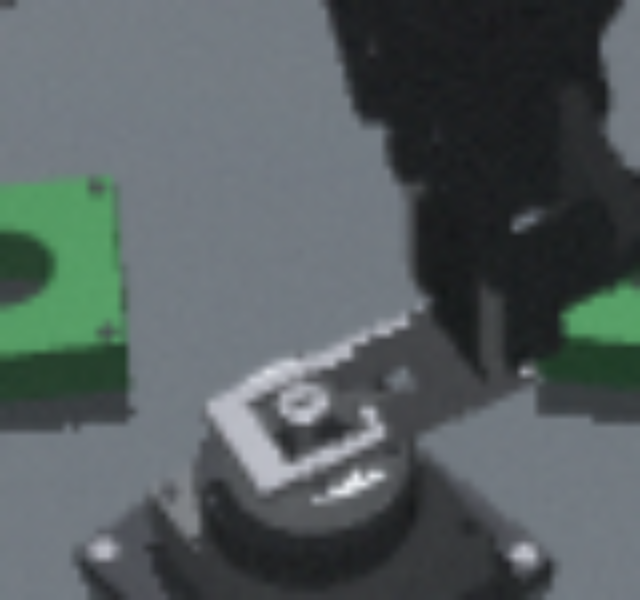

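The screw head (crop (300,402)) sits within the wide hole. Lifting.

Request:
servo_tool --targets '[{"tx": -1, "ty": 0, "tz": -4, "roll": 0, "gripper": 20}, {"tx": 0, "ty": 0, "tz": -6, "roll": 0, "gripper": 20}, {"tx": 0, "ty": 0, "tz": -8, "roll": 0, "gripper": 20}, {"tx": 0, "ty": 0, "tz": -12, "roll": 0, "gripper": 20}, {"tx": 0, "ty": 0, "tz": -15, "roll": 0, "gripper": 20}, {"tx": 0, "ty": 0, "tz": 0, "roll": 0, "gripper": 20}]'

```text
t: 5.1
ee_pos: [0.5283, -0.0104, 0.1231]
eef_rot: [[0.997, -0.08, -0.002], [-0.08, -0.997, 0.003], [-0.002, -0.003, -1.0]]
wrist_force: [-0.5, 1.2, -0.5]
finger_gap: 0.0268
```

```bash
python3 -c "
from h import *
go(.5285,-.0102,.12,-4.2)
I=[cv2.resize(camera('side')[160:250,195:291],(640,600))]
cv2.imwrite('pics/p4.png',np.hstack(I))"
```

```text
t 5.1 pos [ 0.5283 -0.0104  0.1231] xang -4.59 zax [-0.002  0.003 -1.   ] gap 26.8 F [-0.5  1.2 -0.5]
 tool shift mm [ 0.2 -0.2  3.1] roll -0.4
 q [  18.6   11.9  -24.7  107.3    5.3   62.2 -102.7]
```

View pics/p4.png

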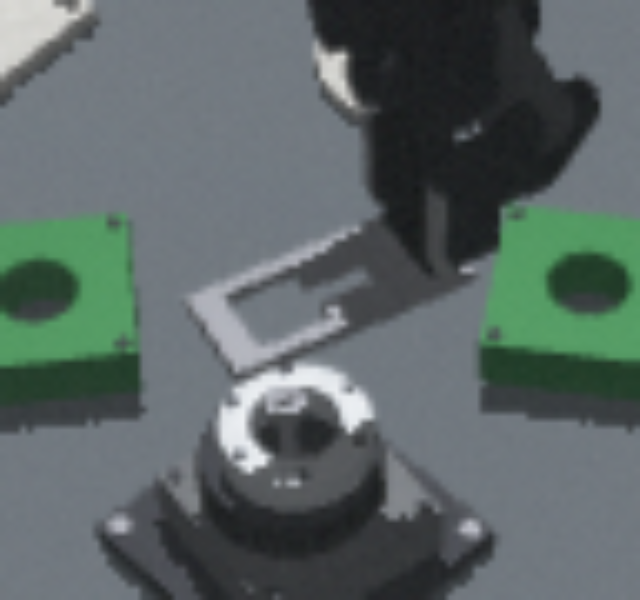

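The plate is clear and level, and the disc's bright ring is exposed. On to the oblong tray.

Request:
servo_tool --targets '[{"tx": 2, "ty": 20, "tz": 0, "roll": 0, "gripper": 20}, {"tx": 4, "ty": 40, "tz": 0, "roll": 0, "gripper": 20}, {"tx": 4, "ty": 40, "tz": 0, "roll": 0, "gripper": 20}, {"tx": 4, "ty": 40, "tz": 0, "roll": 0, "gripper": 20}, {"tx": 4, "ty": 40, "tz": 0, "roll": 0, "gripper": 20}, {"tx": 4, "ty": 40, "tz": 0, "roll": 0, "gripper": 20}, {"tx": 3, "ty": 30, "tz": 0, "roll": 0, "gripper": 20}, {"tx": 1, "ty": 15, "tz": 0, "roll": 0, "gripper": 20}, {"tx": 0, "ty": 0, "tz": 0, "roll": 0, "gripper": 20}]'

```text
t: 6.05
ee_pos: [0.531, -0.2843, 0.1177]
eef_rot: [[0.997, -0.075, -0.006], [-0.075, -0.997, 0.004], [-0.006, -0.004, -1.0]]
wrist_force: [-1.0, -0.6, -0.1]
finger_gap: 0.0269
```

```bash
python3 -c "
from h import *
go(.5347,-.2963,.06,-4.2)"
```

```text
t 6.05 pos [ 0.531  -0.2843  0.1177] xang -4.31 zax [-0.006  0.004 -1.   ] gap 26.9 F [-1.  -0.6 -0.1]
 tool shift mm [ 4.9 11.9 57.6] roll -0.1
 q [ 36.1  19.5 -14.7  97.6   5.3  64.  -74.5]
```

Request:
servo_tool --targets '[{"tx": 3, "ty": 7, "tz": 10, "roll": 0, "gripper": 20}, {"tx": 2, "ty": 4, "tz": 12, "roll": 0, "gripper": 20}, {"tx": 0, "ty": 0, "tz": 15, "roll": 0, "gripper": 20}, {"tx": 0, "ty": 0, "tz": 15, "roll": 0, "gripper": 20}, {"tx": 0, "ty": 0, "tz": 12, "roll": 0, "gripper": 20}, {"tx": 0, "ty": 0, "tz": 0, "roll": 0, "gripper": 20}, {"tx": 0, "ty": 0, "tz": 0, "roll": 0, "gripper": 20}]'

```text
t: 6.75
ee_pos: [0.5355, -0.2873, 0.0454]
eef_rot: [[0.998, -0.067, -0.009], [-0.066, -0.998, 0.009], [-0.01, -0.009, -1.0]]
wrist_force: [0.8, 0.0, -1.0]
finger_gap: 0.0272
```

```bash
python3 -c "
from h import *
go(.5347,-.2963,.0156,-4.2)
cv2.imwrite('pics/p5.png',np.hstack([cv2.resize(camera('side')[280:370,295:391],(400,375)),cv2.resize(camera('top')[175:265,360:456],(400,375))]))"
```

```text
t 6.75 pos [ 0.5355 -0.2873  0.0454] xang -3.81 zax [-0.009  0.009 -1.   ] gap 27.2 F [ 0.8  0.  -1. ]
 tool shift mm [ 0.   9.3 29.7] roll 0.4
 q [ 35.7  24.7 -14.3  99.9   6.7  57.  -74.9]
```

View pics/p5.png

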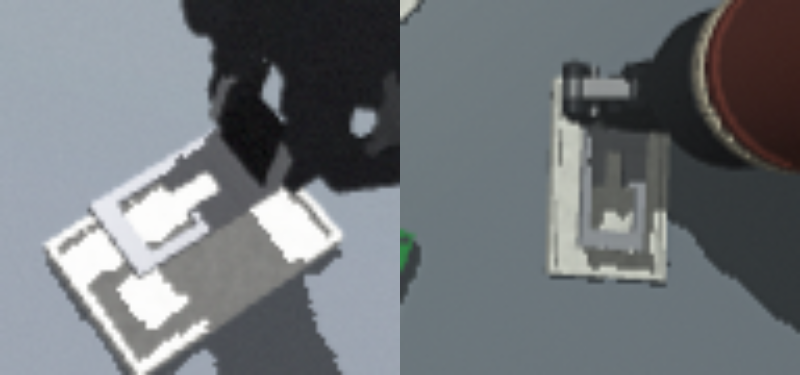

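The plate is held level above the tray and needs about 9 mm more toward -y.

Request:
servo_tool --targets '[{"tx": 0, "ty": 6, "tz": 5, "roll": 0, "gripper": 20}, {"tx": 0, "ty": 3, "tz": 5, "roll": 0, "gripper": 20}, {"tx": 0, "ty": 0, "tz": 5, "roll": 0, "gripper": 20}, {"tx": 0, "ty": 0, "tz": 0, "roll": 0, "gripper": 20}, {"tx": 0, "ty": 0, "tz": 0, "roll": 0, "gripper": 20}]'

```text
t: 7.35
ee_pos: [0.5358, -0.2987, 0.0313]
eef_rot: [[0.998, -0.068, -0.006], [-0.068, -0.998, 0.007], [-0.006, -0.006, -1.0]]
wrist_force: [-0.5, -0.1, -0.7]
finger_gap: 0.0271
```

```bash
python3 -c "
from h import *
go(.5347,-.2963,.0156,-4.2)
cv2.imwrite('pics/p6.png',np.hstack([cv2.resize(camera('side')[280:370,295:391],(400,375)),cv2.resize(camera('top')[175:265,360:456],(400,375))]))"
```

```text
t 7.35 pos [ 0.5358 -0.2987  0.0313] xang -3.9 zax [-0.006  0.007 -1.   ] gap 27.1 F [-0.5 -0.1 -0.7]
 tool shift mm [-1.1 -2.2 15.7] roll 0.3
 q [ 36.3  26.1 -13.9  99.8   7.1  55.5 -74.2]
```

View pics/p6.png

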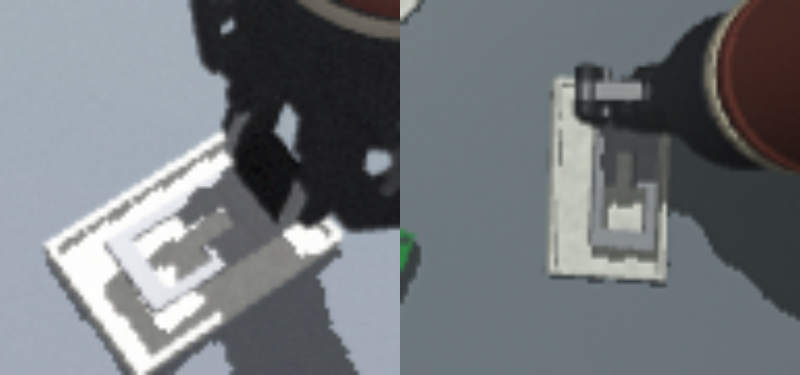

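Request:
servo_tool --targets '[{"tx": 0, "ty": -2, "tz": 4, "roll": 0, "gripper": 20}, {"tx": 0, "ty": 0, "tz": 5, "roll": 0, "gripper": 20}, {"tx": 0, "ty": 0, "tz": 3, "roll": 0, "gripper": 20}, {"tx": 0, "ty": 0, "tz": 1, "roll": 0, "gripper": 20}, {"tx": 0, "ty": 0, "tz": 0, "roll": 0, "gripper": 20}]'

```text
t: 7.95
ee_pos: [0.5361, -0.2958, 0.0174]
eef_rot: [[0.998, -0.067, -0.006], [-0.067, -0.998, 0.007], [-0.006, -0.007, -1.0]]
wrist_force: [-0.5, -0.5, -1.2]
finger_gap: 0.027
```

```bash
python3 -c "
from h import *
go(.5347,-.2963,.0156,-4.2)
cv2.imwrite('pics/p7.png',np.hstack([cv2.resize(camera('side')[280:370,295:391],(400,375)),cv2.resize(camera('top')[175:265,360:456],(400,375))]))"
```

```text
t 7.95 pos [ 0.5361 -0.2958  0.0174] xang -3.85 zax [-0.006  0.007 -1.   ] gap 27.0 F [-0.5 -0.5 -1.2]
 tool shift mm [-1.3  0.7  1.8] roll 0.4
 q [ 36.   27.  -13.8 100.4   7.4  54.  -74.7]
```

View pics/p7.png

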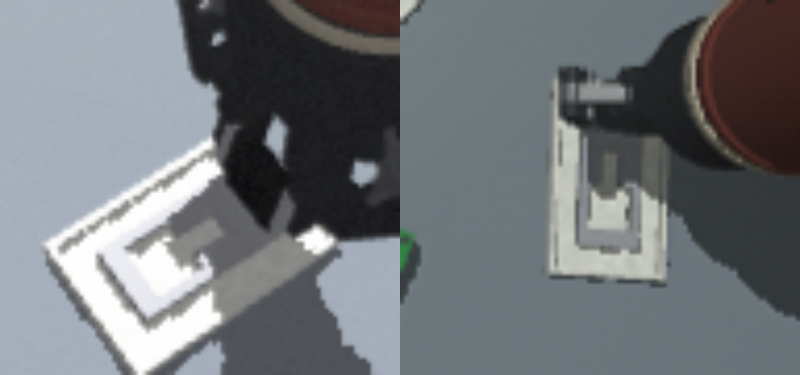

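The plate is nearly down and centred in the tray. I'll ease it down until contact shows.

Request:
servo_tool --targets '[{"tx": 0, "ty": 0, "tz": 1.5, "roll": 0, "gripper": 20}, {"tx": 0, "ty": 0, "tz": 1, "roll": 0, "gripper": 20}, {"tx": 0, "ty": 0, "tz": 0, "roll": 0, "gripper": 20}]'

```text
t: 8.35
ee_pos: [0.5365, -0.296, 0.0156]
eef_rot: [[0.998, -0.067, -0.005], [-0.067, -0.998, 0.006], [-0.005, -0.006, -1.0]]
wrist_force: [-0.4, 0.5, -0.6]
finger_gap: 0.0267
```

Request:
servo_tool --targets '[{"tx": 0, "ty": 0, "tz": 1.5, "roll": 0, "gripper": 20}, {"tx": 0, "ty": 0, "tz": 1, "roll": 0, "gripper": 20}, {"tx": 0, "ty": 0, "tz": 0, "roll": 0, "gripper": 20}]'

```text
t: 8.65
ee_pos: [0.5368, -0.2962, 0.0158]
eef_rot: [[0.998, -0.067, -0.004], [-0.067, -0.998, 0.006], [-0.004, -0.005, -1.0]]
wrist_force: [-0.0, 0.5, -0.9]
finger_gap: 0.0273
```

Request:
servo_tool --targets '[{"tx": 0, "ty": 0, "tz": 0, "roll": 0, "gripper": 32}, {"tx": 0, "ty": 0, "tz": 0, "roll": 0, "gripper": 40}, {"tx": 0, "ty": 0, "tz": 0, "roll": 0, "gripper": 44}, {"tx": 0, "ty": 0, "tz": -8, "roll": 0, "gripper": 44}, {"tx": 0, "ty": 0, "tz": -12, "roll": 0, "gripper": 44}, {"tx": 0, "ty": 0, "tz": -20, "roll": 0, "gripper": 44}, {"tx": 0, "ty": 0, "tz": -35, "roll": 0, "gripper": 44}, {"tx": 0, "ty": -10, "tz": -35, "roll": 0, "gripper": 70}, {"tx": 0, "ty": -35, "tz": -10, "roll": 0, "gripper": 70}, {"tx": 0, "ty": -40, "tz": 0, "roll": 0, "gripper": 70}, {"tx": 0, "ty": 0, "tz": 0, "roll": 0, "gripper": 70}]'

```text
t: 9.75
ee_pos: [0.5443, -0.2108, 0.1482]
eef_rot: [[0.998, -0.07, 0.001], [-0.07, -0.998, 0.004], [0.001, -0.004, -1.0]]
wrist_force: [1.5, -0.1, 0.7]
finger_gap: 0.0697
```

```bash
python3 -c "
from h import *
go(.475,-.0065,.15,None)
a=camera('side');b=camera('top');cv2.imwrite('pics/s8.png',a);cv2.imwrite('pics/t8.png',b)
def r(i,x0,y0):
    i=cv2.resize(i,None,fx=9,fy=9 ,interpolation=cv2.INTER_NEAREST)
    i=cv2.convertScaleAbs(i,alpha=1.3,beta=15)
    for k in range(0,i.shape[1],90): cv2.putText(i,str(x0+k//9),(k,10),0,.4,(0,255,255)); cv2.line(i,(k,0),(k,i.shape[0]),(0,255,255),1)
    for k in range(0,i.shape[0],90): cv2.putText(i,str(y0+k//9),(0,k+12),0,.4,(0,255,255)); cv2.line(i,(0,k),(i.shape[1],k),(0,255,255),1)
    return i
cv2.imwrite('pics/p8.png',r(b[205:255,260:320],260,205));cv2.imwrite('pics/p9.png',r(a[208:263,207:272],207,208))
cv2.imwrite('pics/p10.png',np.hstack([cv2.resize(a[280:370,295:391],(400,375)),cv2.resize(b[175:265,360:456],(400,375))]))"
```

```text
t 9.75 pos [ 0.5443 -0.2108  0.1482] xang -4.04 zax [ 0.001  0.004 -1.   ] gap 69.7 F [ 1.5 -0.1  0.7]
 tool shift mm [ -83.5 -199.    -1.1] roll None
 q [ 31.6  15.9 -17.3  98.7   4.8  66.2 -81. ]
```

View pics/p8.png

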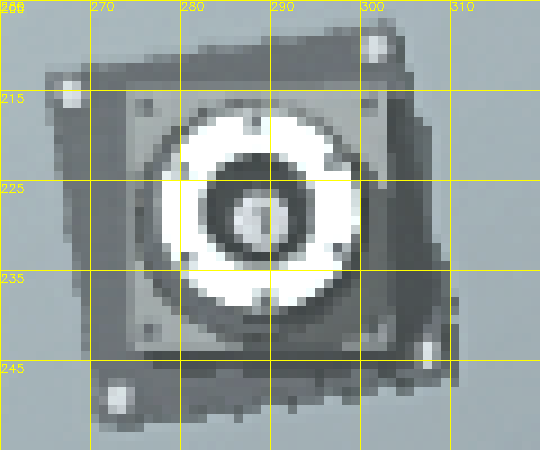

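View pics/p9.png

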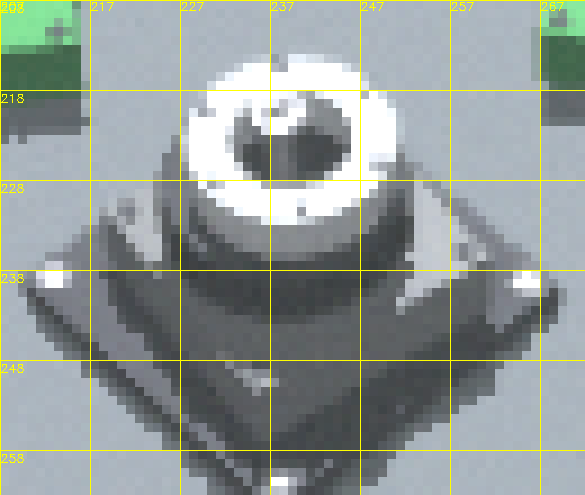

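View pics/p10.png

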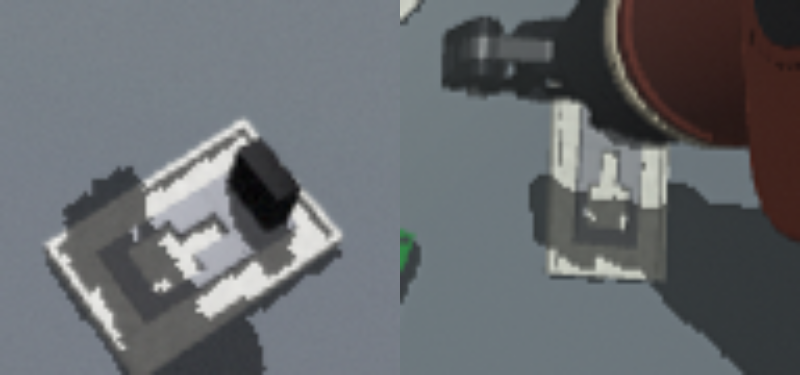

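The plate lies flat in the tray, block at the far end, released. The disc ring is centred at about (288.5,227.6) in the top view and (238.9,223.1) in the side view.

```bash
python3 - <<'E'
from h import *
print("tri",tri((238.9,223.1),(288.5,227.6)).round(4), "top@.06",ray("top",288.5,227.6,.06).round(4),"side",ray("side",238.9,223.1,.06).round(4))
# mask fit top face
for n,f,x in(("top","pics/t8.png",(275,305,210,245)),("side","pics/s8.png",(222,257,210,236))):
    g=cv2.imread(f).min(2);m=np.zeros_like(g);m[x[2]:x[3],x[0]:x[1]]=(g>165)[x[2]:x[3],x[0]:x[1]]
    c=max(cv2.findContours(m,0,1)[0],key=cv2.contourArea);h=cv2.convexHull(c);e=cv2.fitEllipse(h);print(n,e,ray(n,*e[0],.06).round(4))
go(.475,-.0065,.15)
E
```

```text
tri [ 0.4793 -0.0069  0.0593] top@.06 [ 0.4787 -0.0065  0.06  ] side [ 0.4796 -0.0076  0.06  ]
top ((288.192138671875, 227.89002990722656), (21.055309295654297, 21.66641616821289), 129.02886962890625) [ 0.4781 -0.0058  0.06  ]
side ((238.8610382080078, 223.0467071533203), (17.919057846069336, 22.876312255859375), 83.80546569824219) [ 0.4796 -0.0075  0.06  ]
t 9.85 pos [ 0.5432 -0.2162  0.1475] xang -4.31 zax [ 0.     0.002 -1.   ] gap 70.3 F [-0.8 -0.9  0.2]
 tool shift mm [ -83.7 -203.9   -2.1] roll None
 q [ 31.8  16.  -17.   98.6   4.9  66.2 -80.9]
```

Request:
servo_tool --targets '[{"tx": -10, "ty": -25, "tz": 0, "roll": 0, "gripper": 72}, {"tx": -17, "ty": -40, "tz": 0, "roll": 0, "gripper": 72}, {"tx": -17, "ty": -40, "tz": 0, "roll": 0, "gripper": 72}, {"tx": -17, "ty": -40, "tz": 0, "roll": 0, "gripper": 72}, {"tx": -12, "ty": -30, "tz": 0, "roll": 0, "gripper": 72}, {"tx": -4, "ty": -18, "tz": 5, "roll": 0, "gripper": 72}, {"tx": 0, "ty": 0, "tz": 10, "roll": 0, "gripper": 72}, {"tx": 0, "ty": 0, "tz": 0, "roll": 0, "gripper": 72}, {"tx": 0, "ty": 0, "tz": 0, "roll": 0, "gripper": 72}]'

```text
t: 10.75
ee_pos: [0.4794, -0.0242, 0.1333]
eef_rot: [[0.996, -0.092, 0.001], [-0.092, -0.996, -0.003], [0.001, 0.003, -1.0]]
wrist_force: [0.2, -0.1, 0.0]
finger_gap: 0.0721
```

```bash
python3 -c "
from h import *
go(.479,-.0065,.046,-4)"
```

```text
t 10.75 pos [ 0.4794 -0.0242  0.1333] xang -5.28 zax [ 0.001 -0.003 -1.   ] gap 72.1 F [ 0.2 -0.1  0. ]
 tool shift mm [ -2.1 -17.8  87.3] roll -1.3
 q [  21.6    5.4  -25.1  112.9    2.8   62.2 -100.1]
```

Request:
servo_tool --targets '[{"tx": -1, "ty": -9, "tz": 3, "roll": 0, "gripper": 72}, {"tx": -1, "ty": -7, "tz": 5, "roll": 0, "gripper": 72}, {"tx": 0, "ty": 0, "tz": 12, "roll": 0, "gripper": 72}, {"tx": 0, "ty": 0, "tz": 15, "roll": 0, "gripper": 72}, {"tx": 0, "ty": 0, "tz": 5, "roll": 0, "gripper": 72}, {"tx": 0, "ty": 0, "tz": 0, "roll": 0, "gripper": 72}, {"tx": 0, "ty": 0, "tz": 0, "roll": 0, "gripper": 72}]'

```text
t: 11.45
ee_pos: [0.4793, -0.0099, 0.0896]
eef_rot: [[0.995, -0.097, -0.001], [-0.097, -0.995, -0.003], [-0.001, 0.003, -1.0]]
wrist_force: [0.1, 0.3, -0.6]
finger_gap: 0.072
```

```bash
python3 -c "
from h import *
go(.479,-.0065,.046,-4)
cv2.imwrite('pics/p11.png',cv2.resize(camera('side')[170:260,190:286],(640,600)))"
```

```text
t 11.45 pos [ 0.4793 -0.0099  0.0896] xang -5.56 zax [-0.001 -0.003 -1.   ] gap 72.0 F [ 0.1  0.3 -0.6]
 tool shift mm [-0.6 -3.5 43.6] roll -1.6
 q [  20.     8.6  -25.8  115.4    4.6   57.  -103.6]
```

View pics/p11.png

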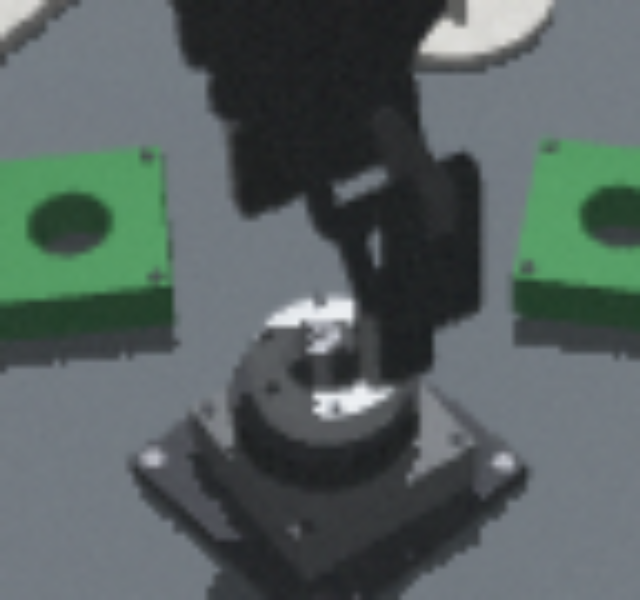

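Request:
servo_tool --targets '[{"tx": 0, "ty": -4, "tz": 6, "roll": 0, "gripper": 72}, {"tx": 0, "ty": 0, "tz": 12, "roll": 0, "gripper": 72}, {"tx": 0, "ty": 0, "tz": 12, "roll": 0, "gripper": 72}, {"tx": 0, "ty": 0, "tz": 7, "roll": 0, "gripper": 72}, {"tx": 0, "ty": 0, "tz": 0, "roll": 0, "gripper": 72}, {"tx": 0, "ty": 0, "tz": 0, "roll": 0, "gripper": 72}]'

```text
t: 12.1
ee_pos: [0.4801, -0.0057, 0.0498]
eef_rot: [[0.995, -0.097, 0.0], [-0.097, -0.995, -0.003], [0.0, 0.003, -1.0]]
wrist_force: [0.2, 0.3, 1.1]
finger_gap: 0.072
```

```bash
python3 -c "
from h import *
go(.479,-.0065,.046,-4)"
```

```text
t 12.1 pos [ 0.4801 -0.0057  0.0498] xang -5.57 zax [ 0.    -0.003 -1.   ] gap 72.0 F [0.2 0.3 1.1]
 tool shift mm [-1.   0.8  3.8] roll -1.6
 q [  19.    11.9  -25.7  117.3    6.7   52.1 -105.9]
```

Request:
servo_tool --targets '[{"tx": -1, "ty": 0, "tz": 3, "roll": 0, "gripper": 65}, {"tx": 0, "ty": 0, "tz": 0.5, "roll": 0, "gripper": 56}, {"tx": 0, "ty": 0, "tz": 0, "roll": 0, "gripper": 45}, {"tx": 0, "ty": 0, "tz": 0, "roll": 0, "gripper": 45}, {"tx": 0, "ty": 0, "tz": 0, "roll": 0, "gripper": 45}, {"tx": 0, "ty": 0, "tz": 0, "roll": 0, "gripper": 45}]' --force 40

```text
t: 12.7
ee_pos: [0.4798, -0.0058, 0.0475]
eef_rot: [[0.995, -0.097, 0.002], [-0.097, -0.995, -0.003], [0.002, 0.003, -1.0]]
wrist_force: [0.1, 0.2, -1.8]
finger_gap: 0.048
```

```bash
python3 -c "
from h import *
go(.479,-.0065,.046,-4)
cv2.imwrite('pics/p12.png',cv2.resize(camera('side')[170:260,190:286],(640,600)))"
```

```text
t 12.7 pos [ 0.4798 -0.0058  0.0475] xang -5.59 zax [ 0.002 -0.003 -1.   ] gap 48.0 F [ 0.1  0.2 -1.8]
 tool shift mm [-0.7  0.8  1.5] roll -1.6
 q [  19.    12.   -25.7  117.6    6.8   51.7 -106.1]
```

View pics/p12.png

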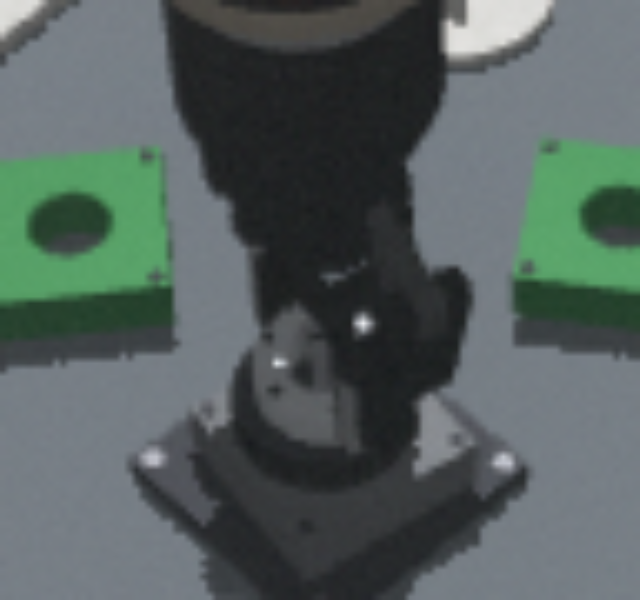

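Request:
servo_tool --targets '[{"tx": -2, "ty": 0, "tz": -3, "roll": 0, "gripper": 45}, {"tx": -1, "ty": 0, "tz": -5, "roll": 0, "gripper": 45}, {"tx": 0, "ty": 0, "tz": 0, "roll": 0, "gripper": 45}]' --force 60

```text
t: 13.05
ee_pos: [0.4763, -0.0054, 0.0559]
eef_rot: [[0.995, -0.097, 0.001], [-0.097, -0.995, -0.003], [0.002, 0.003, -1.0]]
wrist_force: [0.2, -0.4, -1.5]
finger_gap: 0.0478
```

```bash
python3 -c "
from h import *
go(.475,-.0065,.100,-4)
cv2.imwrite('pics/p13.png',cv2.resize(camera('side')[170:260,190:286],(640,600)))"
```

```text
t 13.05 pos [ 0.4763 -0.0054  0.0559] xang -5.59 zax [ 0.001 -0.003 -1.   ] gap 47.8 F [ 0.2 -0.4 -1.5]
 tool shift mm [ -1.1   1.3 -44.1] roll -1.6
 q [  19.2   10.9  -25.9  117.6    6.2   52.7 -105.6]
```

View pics/p13.png

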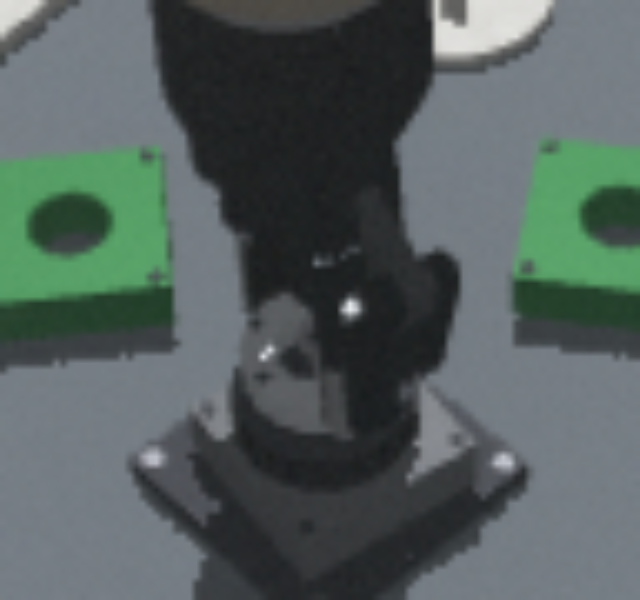

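The disc has risen off the pulley with the gripper, flat. Lifting on.

Request:
servo_tool --targets '[{"tx": 0, "ty": 0, "tz": -8, "roll": 0, "gripper": 45}, {"tx": 0, "ty": 0, "tz": -12, "roll": 0, "gripper": 45}, {"tx": 0, "ty": 0, "tz": -14, "roll": 0, "gripper": 45}, {"tx": 0, "ty": 0, "tz": -14, "roll": 0, "gripper": 45}, {"tx": 0, "ty": 0, "tz": -10, "roll": 0, "gripper": 45}, {"tx": 0, "ty": 0, "tz": 0, "roll": 0, "gripper": 45}]'

```text
t: 13.7
ee_pos: [0.4766, -0.0051, 0.1196]
eef_rot: [[0.995, -0.097, 0.003], [-0.097, -0.995, -0.003], [0.003, 0.003, -1.0]]
wrist_force: [-0.1, -0.5, -0.9]
finger_gap: 0.0471
```

```bash
python3 -c "
from h import *
go(.6273,-.1566,.100,None)
cv2.imwrite('pics/p14.png',cv2.resize(camera('side')[155:260,190:302],(640,600)))"
```

```text
t 13.7 pos [ 0.4766 -0.0051  0.1196] xang -5.57 zax [ 0.003 -0.003 -1.   ] gap 47.1 F [-0.1 -0.5 -0.9]
 tool shift mm [164.6 136.2  20.5] roll None
 q [  20.2    5.9  -26.2  114.2    3.2   60.3 -103. ]
```

View pics/p14.png

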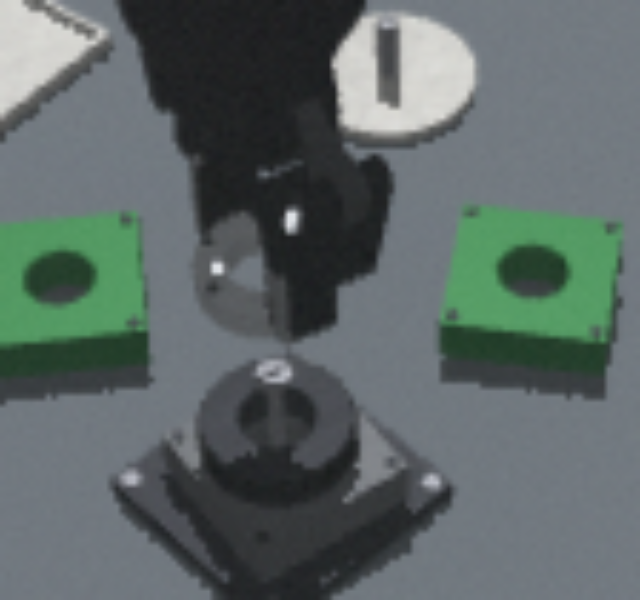

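Request:
servo_tool --targets '[{"tx": 12, "ty": 10, "tz": 0, "roll": 0, "gripper": 45}, {"tx": 24, "ty": 20, "tz": 0, "roll": 0, "gripper": 45}, {"tx": 30, "ty": 25, "tz": 0, "roll": 0, "gripper": 45}, {"tx": 30, "ty": 25, "tz": 0, "roll": 0, "gripper": 45}, {"tx": 30, "ty": 25, "tz": 0, "roll": 0, "gripper": 45}, {"tx": 24, "ty": 20, "tz": 0, "roll": 0, "gripper": 45}, {"tx": 10, "ty": 8, "tz": 0, "roll": 0, "gripper": 45}, {"tx": 0, "ty": 0, "tz": 0, "roll": 0, "gripper": 45}, {"tx": 0, "ty": 0, "tz": 0, "roll": 0, "gripper": 45}]'

```text
t: 14.65
ee_pos: [0.6276, -0.1661, 0.1106]
eef_rot: [[0.995, -0.099, -0.007], [-0.099, -0.995, -0.006], [-0.006, 0.006, -1.0]]
wrist_force: [-0.5, 0.9, -1.3]
finger_gap: 0.0474
```

```bash
python3 -c "
from h import *
go(.6273,-.1566,.03,None)"
```

```text
t 14.65 pos [ 0.6276 -0.1661  0.1106] xang -5.66 zax [-0.007 -0.006 -1.   ] gap 47.4 F [-0.5  0.9 -1.3]
 tool shift mm [-0.7 -9.9 80.5] roll None
 q [ 25.4  25.4 -19.1  90.9   9.3  65.6 -91.6]
```

Request:
servo_tool --targets '[{"tx": 0, "ty": -6, "tz": 8, "roll": 0, "gripper": 45}, {"tx": 0, "ty": -3, "tz": 14, "roll": 0, "gripper": 45}, {"tx": 0, "ty": 0, "tz": 18, "roll": 0, "gripper": 45}, {"tx": 0, "ty": 0, "tz": 18, "roll": 0, "gripper": 45}, {"tx": 0, "ty": 0, "tz": 10, "roll": 0, "gripper": 45}, {"tx": 0, "ty": 0, "tz": 0, "roll": 0, "gripper": 45}, {"tx": 0, "ty": 0, "tz": 0, "roll": 0, "gripper": 45}]'

```text
t: 15.35
ee_pos: [0.6246, -0.1502, 0.0359]
eef_rot: [[0.996, -0.091, -0.01], [-0.092, -0.996, -0.004], [-0.01, 0.005, -1.0]]
wrist_force: [1.1, -0.1, 0.1]
finger_gap: 0.0476
```

```bash
python3 -c "
from h import *
go(.6273,-.1566,.006,None)
cv2.imwrite('pics/p15.png',np.hstack([cv2.resize(camera('side')[200:290,290:386],(400,375)),cv2.resize(camera('top')[120:210,302:398],(400,375))]))"
```

```text
t 15.35 pos [ 0.6246 -0.1502  0.0359] xang -5.25 zax [-0.01  -0.004 -1.   ] gap 47.6 F [ 1.1 -0.1  0.1]
 tool shift mm [ 3.5  5.9 29.9] roll None
 q [ 23.9  29.3 -18.8  95.   11.   58.1 -93.9]
```

View pics/p15.png

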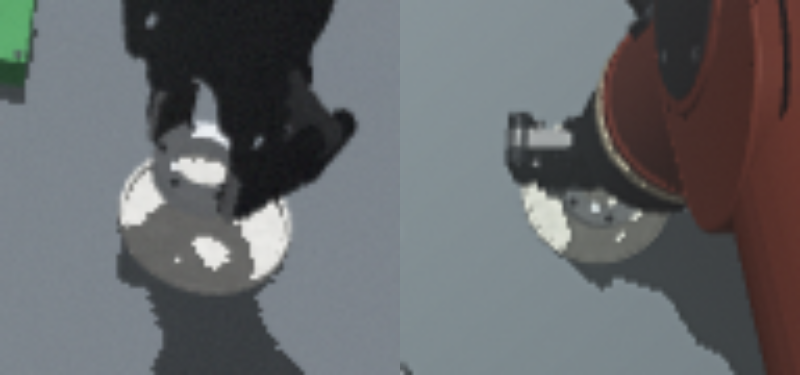

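Request:
servo_tool --targets '[{"tx": 3, "ty": 4, "tz": 4, "roll": 0, "gripper": 45}, {"tx": 0, "ty": 0, "tz": 6, "roll": 0, "gripper": 45}, {"tx": 0, "ty": 0, "tz": 6, "roll": 0, "gripper": 45}, {"tx": 0, "ty": 0, "tz": 0, "roll": 0, "gripper": 45}, {"tx": 0, "ty": 0, "tz": 0, "roll": 0, "gripper": 45}]'

```text
t: 15.95
ee_pos: [0.629, -0.1561, 0.021]
eef_rot: [[0.996, -0.093, -0.006], [-0.093, -0.996, -0.005], [-0.006, 0.006, -1.0]]
wrist_force: [1.1, -0.2, -1.1]
finger_gap: 0.0472
```

```bash
python3 -c "
from h import *
go(.6273,-.1566,.0045,None)
cv2.imwrite('pics/p16.png',np.hstack([cv2.resize(camera('side')[200:290,290:386],(400,375)),cv2.resize(camera('top')[120:210,302:398],(400,375))]))"
```

```text
t 15.95 pos [ 0.629  -0.1561  0.021 ] xang -5.32 zax [-0.006 -0.005 -1.   ] gap 47.2 F [ 1.1 -0.2 -1.1]
 tool shift mm [-1.6  0.5 16.5] roll None
 q [ 24.   30.6 -18.5  94.9  11.5  56.6 -93.8]
```

View pics/p16.png

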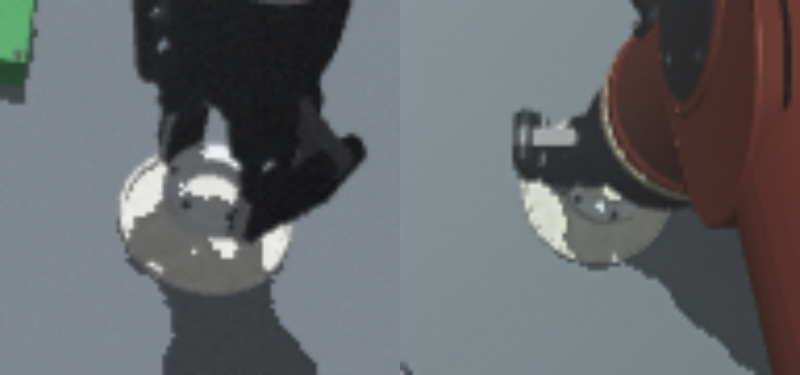

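Request:
servo_tool --targets '[{"tx": -1, "ty": 0, "tz": 4, "roll": 0, "gripper": 45}, {"tx": 0, "ty": 0, "tz": 4, "roll": 0, "gripper": 45}, {"tx": 0, "ty": 0, "tz": 4, "roll": 0, "gripper": 45}, {"tx": 0, "ty": 0, "tz": 2, "roll": 0, "gripper": 45}, {"tx": 0, "ty": 0, "tz": 0, "roll": 0, "gripper": 45}, {"tx": 0, "ty": 0, "tz": 0, "roll": 0, "gripper": 45}]'

```text
t: 16.65
ee_pos: [0.6278, -0.156, 0.0059]
eef_rot: [[0.996, -0.092, -0.006], [-0.093, -0.996, -0.005], [-0.006, 0.006, -1.0]]
wrist_force: [-0.0, -0.0, -0.9]
finger_gap: 0.0473
```

Request:
servo_tool --targets '[{"tx": 0, "ty": 0, "tz": 1.5, "roll": 0, "gripper": 45}, {"tx": 0, "ty": 0, "tz": 1.5, "roll": 0, "gripper": 45}, {"tx": 0, "ty": 0, "tz": 0, "roll": 0, "gripper": 45}]'

```text
t: 16.95
ee_pos: [0.6282, -0.156, 0.0047]
eef_rot: [[0.996, -0.093, -0.005], [-0.093, -0.996, -0.006], [-0.005, 0.006, -1.0]]
wrist_force: [0.1, -0.4, -1.7]
finger_gap: 0.0476
```

```bash
python3 -c "
from h import *
go(.6273,-.1566,.0045,None)
cv2.imwrite('pics/p17.png',np.hstack([cv2.resize(camera('side')[200:290,290:386],(400,375)),cv2.resize(camera('top')[120:210,302:398],(400,375))]))"
```

```text
t 16.95 pos [ 0.6282 -0.156   0.0047] xang -5.32 zax [-0.005 -0.006 -1.   ] gap 47.6 F [ 0.1 -0.4 -1.7]
 tool shift mm [-0.8  0.7  0.2] roll None
 q [ 23.8  31.6 -18.2  95.5  12.   55.  -94.2]
```

View pics/p17.png

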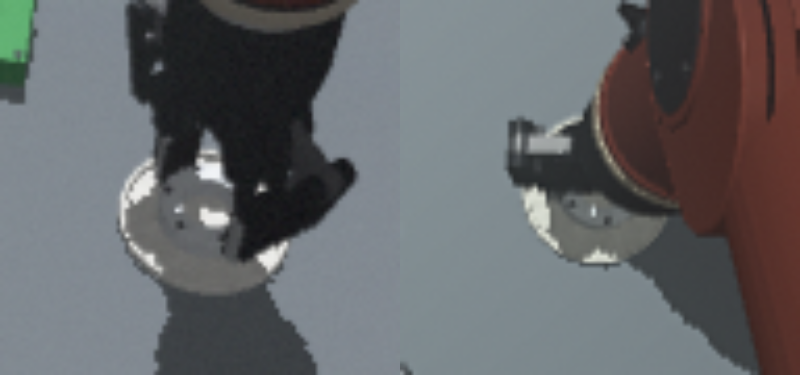

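Both the height and the picture put the disc on the dish floor, near its centre. Release and retreat.

Request:
servo_tool --targets '[{"tx": 0, "ty": 0, "tz": 0.5, "roll": 0, "gripper": 50}, {"tx": 0, "ty": 0, "tz": 0, "roll": 0, "gripper": 55}, {"tx": 0, "ty": 0, "tz": 0, "roll": 0, "gripper": 60}, {"tx": 0, "ty": 0, "tz": 0, "roll": 0, "gripper": 62}, {"tx": 0, "ty": 0, "tz": -8, "roll": 0, "gripper": 62}, {"tx": 0, "ty": 0, "tz": -15, "roll": 0, "gripper": 62}, {"tx": 0, "ty": 0, "tz": -30, "roll": 0, "gripper": 62}, {"tx": -20, "ty": 0, "tz": -40, "roll": 0, "gripper": 80}, {"tx": -30, "ty": -10, "tz": -30, "roll": 0, "gripper": 80}, {"tx": -20, "ty": -20, "tz": -10, "roll": 0, "gripper": 80}, {"tx": 0, "ty": 0, "tz": 0, "roll": 0, "gripper": 80}]'

```text
t: 18.15
ee_pos: [0.5614, -0.1177, 0.1487]
eef_rot: [[0.996, -0.093, -0.001], [-0.093, -0.996, -0.006], [-0.0, 0.006, -1.0]]
wrist_force: [0.5, 1.6, 0.5]
finger_gap: 0.0801
```

```bash
python3 -c "
from h import *
a=camera('side');b=camera('top');cv2.imwrite('pics/s18.png',a);cv2.imwrite('pics/t18.png',b)
go(.475,-.0065,.13,None)
def r(i,x0,y0):
    i=cv2.resize(i,None,fx=9,fy=9 ,interpolation=cv2.INTER_NEAREST)
    i=cv2.convertScaleAbs(i,alpha=1.8,beta=15)
    for k in range(0,i.shape[1],90): cv2.putText(i,str(x0+k//9),(k,10),0,.4,(0,255,255)); cv2.line(i,(k,0),(k,i.shape[0]),(0,255,255),1)
    for k in range(0,i.shape[0],90): cv2.putText(i,str(y0+k//9),(0,k+12),0,.4,(0,255,255)); cv2.line(i,(0,k),(i.shape[1],k),(0,255,255),1)
    return i
cv2.imwrite('pics/p18.png',r(b[205:255,260:320],260,205));cv2.imwrite('pics/p19.png',r(a[208:263,207:272],207,208))
cv2.imwrite('pics/p20.png',np.hstack([cv2.resize(a[200:290,290:386],(400,375)),cv2.resize(b[120:210,302:398],(400,375))]))"
```

```text
t 18.25 pos [ 0.5623 -0.1207  0.147 ] xang -5.46 zax [-0.001 -0.007 -1.   ] gap 80.3 F [ 0.4 -0.1  0.5]
 tool shift mm [ -97.8 -105.5   16.3] roll None
 q [ 25.7  15.4 -21.4  99.8   6.5  66.1 -93.1]
```

View pics/p18.png

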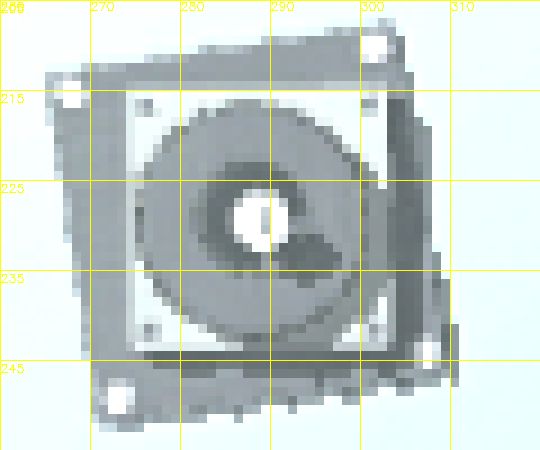

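View pics/p19.png

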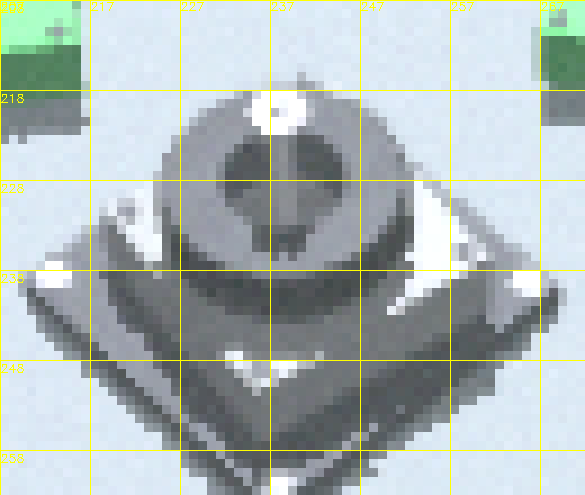

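View pics/p20.png

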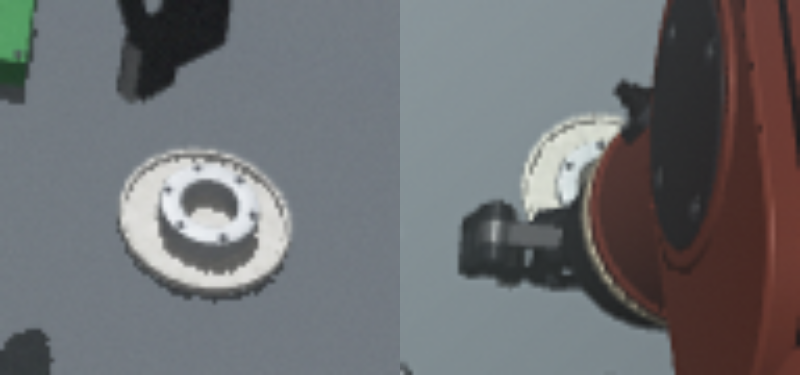

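```bash
python3 -c "
from h import *
print(tri((238.2,227.2),(287.7,229)),ray('top',287.7,229,.046),ray('side',238.2,227.2,.046))
g=cv2.imread('pics/t18.png');print(g[229,277:303].min(1), g[212:246,290].min(1))
"
```

```text
[ 0.47674634 -0.00611175  0.04686364] [ 0.47572269 -0.00560182  0.046     ] [ 0.4781439  -0.00605281  0.046     ]
[ 78  78  77  76  67  63  49  50  69 181 165 160 100 165 162  65  69  73
  78  80  77  74  77  65  70  70] [ 76  76  90 127 100  71  77  77  79  78  77  63  48  51  96 167 166 165
 167 155  91  52  77  70  80  78  78  77  77  72  55  62  51  50]
```

Request:
servo_tool --targets '[{"tx": -12, "ty": -13, "tz": 0, "roll": 0, "gripper": 82}, {"tx": -22, "ty": -24, "tz": 2, "roll": 0, "gripper": 82}, {"tx": -22, "ty": -24, "tz": 2, "roll": 0, "gripper": 82}, {"tx": -20, "ty": -22, "tz": 2, "roll": 0, "gripper": 82}, {"tx": -12, "ty": -13, "tz": 2, "roll": 0, "gripper": 82}, {"tx": -4, "ty": -4, "tz": 0, "roll": 0, "gripper": 82}, {"tx": 0, "ty": 0, "tz": 0, "roll": 0, "gripper": 82}, {"tx": 0, "ty": 0, "tz": 0, "roll": 0, "gripper": 82}]'

```text
t: 19.05
ee_pos: [0.4812, -0.0157, 0.1364]
eef_rot: [[0.995, -0.103, -0.003], [-0.103, -0.995, -0.007], [-0.003, 0.008, -1.0]]
wrist_force: [-0.5, -0.3, 0.5]
finger_gap: 0.0818
```

```bash
python3 -c "
from h import *
go(.4765,-.0057,.09,None)"
```

```text
t 19.05 pos [ 0.4812 -0.0157  0.1364] xang -5.92 zax [-0.003 -0.007 -1.   ] gap 81.8 F [-0.5 -0.3  0.5]
 tool shift mm [-5.6 -9.8 46.3] roll None
 q [  21.2    5.7  -26.1  112.3    3.2   62.9 -102.2]
```

Pulley centre is about (0.4768,-0.006), top at 0.047 by triangulation. Descending.

Request:
servo_tool --targets '[{"tx": -3, "ty": -5, "tz": 4, "roll": 0, "gripper": 82}, {"tx": -1, "ty": -2, "tz": 10, "roll": 0, "gripper": 82}, {"tx": 0, "ty": 0, "tz": 15, "roll": 0, "gripper": 82}, {"tx": 0, "ty": 0, "tz": 15, "roll": 0, "gripper": 82}, {"tx": 0, "ty": 0, "tz": 10, "roll": 0, "gripper": 82}, {"tx": 0, "ty": 0, "tz": 0, "roll": 0, "gripper": 82}, {"tx": 0, "ty": 0, "tz": 0, "roll": 0, "gripper": 82}]'

```text
t: 19.75
ee_pos: [0.479, -0.0109, 0.0776]
eef_rot: [[0.994, -0.108, -0.004], [-0.108, -0.994, -0.006], [-0.004, 0.007, -1.0]]
wrist_force: [0.7, -1.1, 0.3]
finger_gap: 0.082
```

```bash
python3 -c "
from h import *
go(.4768,-.006,.028,None)"
```

```text
t 19.75 pos [ 0.479  -0.0109  0.0776] xang -6.2 zax [-0.004 -0.006 -1.   ] gap 82.0 F [ 0.7 -1.1  0.3]
 tool shift mm [-2.6 -4.9 49.5] roll None
 q [  20.2    9.7  -26.2  115.9    5.6   55.8 -105.1]
```

Request:
servo_tool --targets '[{"tx": -2, "ty": -4, "tz": 5, "roll": 0, "gripper": 82}, {"tx": 0, "ty": 0, "tz": 11, "roll": 0, "gripper": 82}, {"tx": 0, "ty": 0, "tz": 12, "roll": 0, "gripper": 82}, {"tx": 0, "ty": 0, "tz": 10, "roll": 0, "gripper": 82}, {"tx": 0, "ty": 0, "tz": 5, "roll": 0, "gripper": 82}, {"tx": 0, "ty": 0, "tz": 0, "roll": 0, "gripper": 82}, {"tx": 0, "ty": 0, "tz": 0, "roll": 0, "gripper": 82}]'

```text
t: 20.45
ee_pos: [0.4777, -0.0065, 0.0314]
eef_rot: [[0.994, -0.108, -0.003], [-0.108, -0.994, -0.006], [-0.002, 0.007, -1.0]]
wrist_force: [-0.5, 0.5, 0.3]
finger_gap: 0.0821
```

```bash
python3 -c "
from h import *
go(.4768,-.006,.028,None)
cv2.imwrite('pics/p21.png',cv2.resize(camera('side')[170:260,190:286],(640,600)))"
```

```text
t 20.45 pos [ 0.4777 -0.0065  0.0314] xang -6.2 zax [-0.003 -0.006 -1.   ] gap 82.1 F [-0.5  0.5  0.3]
 tool shift mm [-1.  -0.5  3.4] roll None
 q [  19.    13.5  -26.   118.2    8.1   50.1 -107.8]
```

View pics/p21.png

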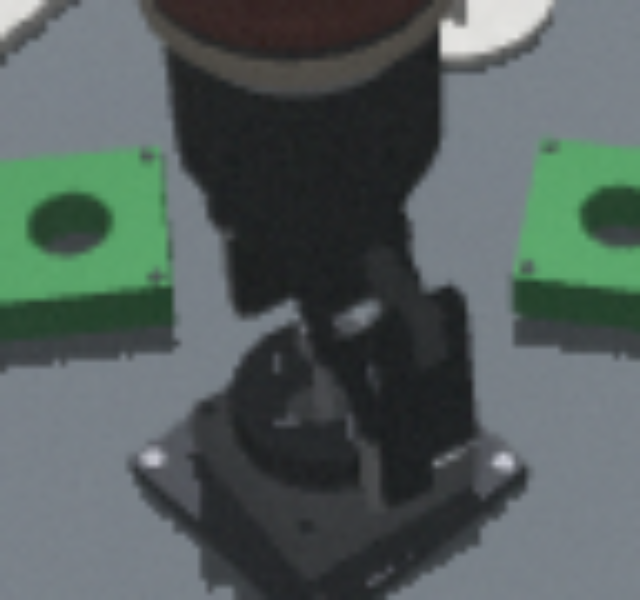

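Request:
servo_tool --targets '[{"tx": -1, "ty": 0, "tz": 3, "roll": 0, "gripper": 80}, {"tx": 0, "ty": 0, "tz": 0.5, "roll": 0, "gripper": 72}, {"tx": 0, "ty": 0, "tz": 0, "roll": 0, "gripper": 64}, {"tx": 0, "ty": 0, "tz": 0, "roll": 0, "gripper": 52}, {"tx": 0, "ty": 0, "tz": 0, "roll": 0, "gripper": 52}, {"tx": 0, "ty": 0, "tz": 0, "roll": 0, "gripper": 52}, {"tx": 0, "ty": 0, "tz": 0, "roll": 0, "gripper": 52}]' --force 60

```text
t: 21.2
ee_pos: [0.4774, -0.0064, 0.0295]
eef_rot: [[0.994, -0.108, -0.001], [-0.108, -0.994, -0.007], [-0.0, 0.007, -1.0]]
wrist_force: [0.7, -0.1, -1.1]
finger_gap: 0.0555
```

Request:
servo_tool --targets '[{"tx": 0, "ty": 0, "tz": -3, "roll": 0, "gripper": 52}, {"tx": 0, "ty": 0, "tz": -5, "roll": 0, "gripper": 52}, {"tx": 0, "ty": 0, "tz": 0, "roll": 0, "gripper": 52}]' --force 80

```text
t: 21.5
ee_pos: [0.477, -0.0064, 0.0377]
eef_rot: [[0.994, -0.108, -0.002], [-0.108, -0.994, -0.007], [-0.001, 0.007, -1.0]]
wrist_force: [0.7, 0.2, -3.0]
finger_gap: 0.0551
```

```bash
python3 -c "
from h import *
go(.475,-.006,.11,None)
cv2.imwrite('pics/p22.png',cv2.resize(camera('side')[170:260,190:286],(640,600)))"
```

```text
t 21.5 pos [ 0.477  -0.0064  0.0377] xang -6.2 zax [-0.002 -0.007 -1.   ] gap 55.1 F [ 0.7  0.2 -3. ]
 tool shift mm [ -2.1   0.3 -72.2] roll None
 q [  19.1   12.8  -26.1  118.1    7.7   50.8 -107.5]
```

View pics/p22.png

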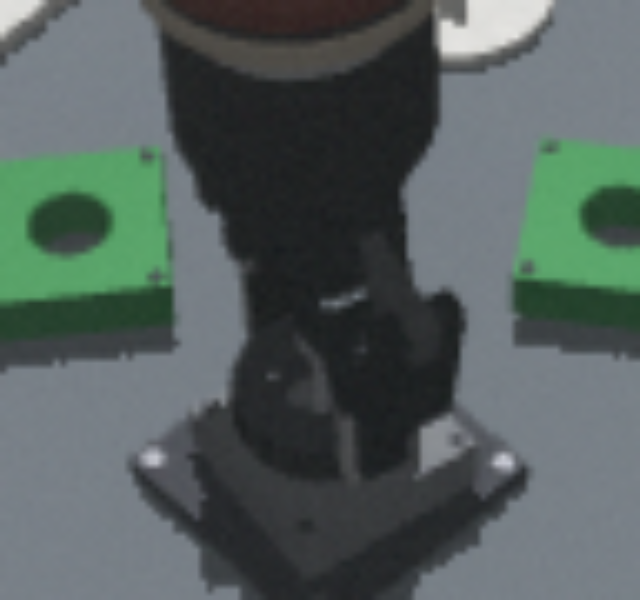

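Request:
servo_tool --targets '[{"tx": -1, "ty": 0, "tz": -8, "roll": 0, "gripper": 52}, {"tx": -1, "ty": 0, "tz": -14, "roll": 0, "gripper": 52}, {"tx": 0, "ty": 0, "tz": -16, "roll": 0, "gripper": 52}, {"tx": 0, "ty": 0, "tz": -18, "roll": 0, "gripper": 52}, {"tx": 0, "ty": 0, "tz": -16, "roll": 0, "gripper": 52}, {"tx": 0, "ty": 0, "tz": -5, "roll": 0, "gripper": 52}, {"tx": 0, "ty": 0, "tz": 0, "roll": 0, "gripper": 52}]'

```text
t: 22.25
ee_pos: [0.4745, -0.0052, 0.122]
eef_rot: [[0.994, -0.107, -0.001], [-0.107, -0.994, -0.007], [-0.0, 0.007, -1.0]]
wrist_force: [0.4, 0.2, -2.3]
finger_gap: 0.055
```

```bash
python3 -c "
from h import *
go(.6435,.1558,.11,None)
cv2.imwrite('pics/p23.png',cv2.resize(camera('side')[155:260,190:302],(640,600)))"
```

```text
t 22.25 pos [ 0.4745 -0.0052  0.122 ] xang -6.15 zax [-0.001 -0.007 -1.   ] gap 55.0 F [ 0.4  0.2 -2.3]
 tool shift mm [ 150.8 -178.2   10.7] roll None
 q [  20.6    5.7  -26.8  114.2    3.4   60.9 -103.9]
```

View pics/p23.png

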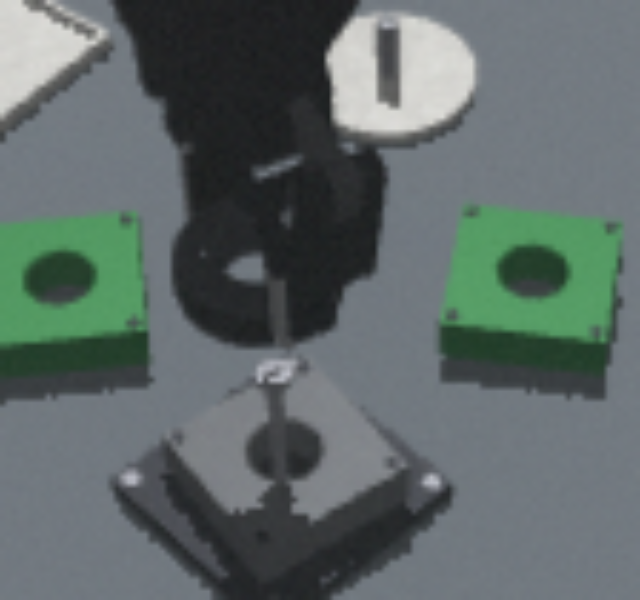

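```bash
python3 -c "
from h import *
print(tri((257.7-.5,158.5-.5),(217.2-.5,158.4-.5)),ray('top',216.7,157.9,.036),ray('side',257.2,158,.036))
print(proj('top',[[.6435,.1558,.036]]),proj('side',[[.6435,.1558,.036]]))
a=cv2.imread('pics/top0.png')[150:170,205:230];b=cv2.imread('pics/side0.png')[150:185,235:280]
cv2.imwrite('pics/p24.png',np.hstack([cv2.resize(a,(400,320),interpolation=0),cv2.resize(b,(400,320),interpolation=0)]))"
```

```text
[0.64220839 0.15369334 0.03844219] [0.64187475 0.1544042  0.036     ] [0.64465062 0.15558511 0.036     ]
[[216.09335475 157.21516889]] [[256.7770951  158.13671868]]
```

View pics/p24.png

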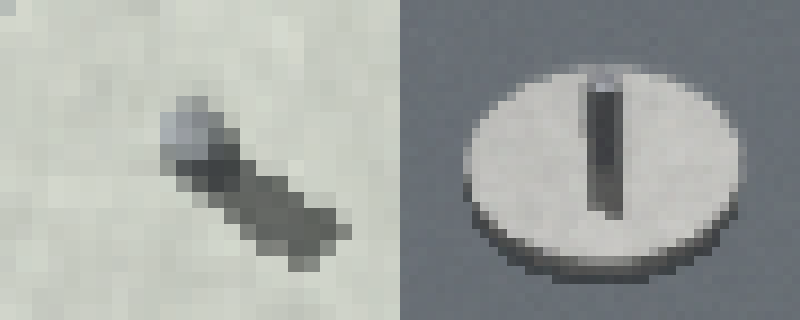

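Request:
servo_tool --targets '[{"tx": 10, "ty": -12, "tz": 0, "roll": 0, "gripper": 52}, {"tx": 18, "ty": -22, "tz": 0, "roll": 0, "gripper": 52}, {"tx": 22, "ty": -26, "tz": 0, "roll": 0, "gripper": 52}, {"tx": 22, "ty": -26, "tz": 0, "roll": 0, "gripper": 52}, {"tx": 22, "ty": -26, "tz": 0, "roll": 0, "gripper": 52}, {"tx": 22, "ty": -26, "tz": 0, "roll": 0, "gripper": 52}, {"tx": 16, "ty": -18, "tz": 0, "roll": 0, "gripper": 52}, {"tx": 10, "ty": -12, "tz": 0, "roll": 0, "gripper": 52}, {"tx": 4, "ty": -4, "tz": 0, "roll": 0, "gripper": 52}, {"tx": 0, "ty": 0, "tz": 0, "roll": 0, "gripper": 52}, {"tx": 0, "ty": 0, "tz": 0, "roll": 0, "gripper": 52}]'

```text
t: 23.4
ee_pos: [0.6376, 0.1525, 0.1069]
eef_rot: [[0.994, -0.111, -0.019], [-0.111, -0.994, -0.01], [-0.018, 0.012, -1.0]]
wrist_force: [-0.6, 0.5, -2.3]
finger_gap: 0.0548
```

```bash
python3 -c "
from h import *
go(.6435,.1558,.06,None)"
```

```text
t 23.4 pos [0.6376 0.1525 0.1069] xang -6.4 zax [-0.019 -0.01  -1.   ] gap 54.8 F [-0.6  0.5 -2.3]
 tool shift mm [ 6.3 -4.5 46.7] roll None
 q [   3.7   28.4  -28.4   88.8   14.3   67.6 -123.9]
```

Request:
servo_tool --targets '[{"tx": 4, "ty": -3, "tz": 3, "roll": 0, "gripper": 52}, {"tx": 2, "ty": -1, "tz": 8, "roll": 0, "gripper": 52}, {"tx": 0, "ty": 0, "tz": 10, "roll": 0, "gripper": 52}, {"tx": 0, "ty": 0, "tz": 10, "roll": 0, "gripper": 52}, {"tx": 0, "ty": 0, "tz": 8, "roll": 0, "gripper": 52}, {"tx": 0, "ty": 0, "tz": 0, "roll": 0, "gripper": 52}, {"tx": 0, "ty": 0, "tz": 0, "roll": 0, "gripper": 52}]'

```text
t: 24.1
ee_pos: [0.642, 0.1517, 0.0633]
eef_rot: [[0.993, -0.114, -0.021], [-0.115, -0.993, -0.012], [-0.019, 0.015, -1.0]]
wrist_force: [0.3, 0.2, -2.5]
finger_gap: 0.0548
```

```bash
python3 -c "
from h import *
go(.6435,.1558,.045,None)
cv2.imwrite('pics/p25.png',np.hstack([cv2.resize(camera('side')[115:205,210:306],(400,375)),cv2.resize(camera('top')[115:205,172:268],(400,375))]))"
```

```text
t 24.1 pos [0.642  0.1517 0.0633] xang -6.58 zax [-0.021 -0.012 -1.   ] gap 54.8 F [ 0.3  0.2 -2.5]
 tool shift mm [ 1.4 -4.5 18.3] roll None
 q [   3.1   31.3  -27.6   90.1   15.8   63.9 -125. ]
```

View pics/p25.png

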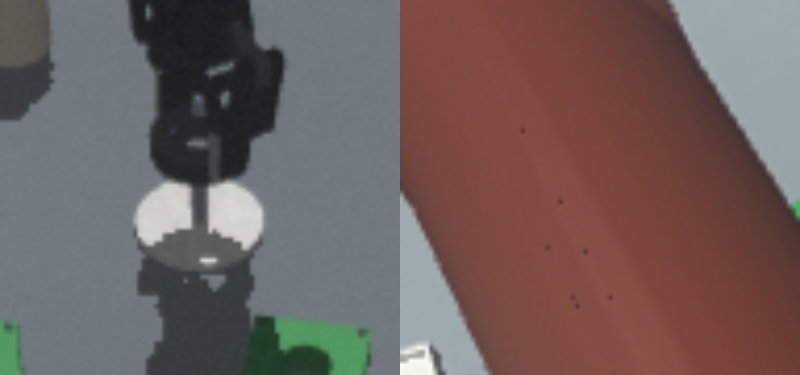

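Request:
servo_tool --targets '[{"tx": 1, "ty": -3, "tz": 2, "roll": 0, "gripper": 52}, {"tx": 0, "ty": -1, "tz": 4, "roll": 0, "gripper": 52}, {"tx": 0, "ty": 0, "tz": 4, "roll": 0, "gripper": 52}, {"tx": 0, "ty": 0, "tz": 0, "roll": 0, "gripper": 52}, {"tx": 0, "ty": 0, "tz": 0, "roll": 0, "gripper": 52}]'

```text
t: 24.7
ee_pos: [0.6442, 0.1565, 0.0539]
eef_rot: [[0.993, -0.114, -0.018], [-0.114, -0.993, -0.012], [-0.017, 0.014, -1.0]]
wrist_force: [0.5, 0.2, -3.1]
finger_gap: 0.055
```

```bash
python3 -c "
from h import *
go(.6435,.1558,.04,None)
a=camera('side');cv2.imwrite('pics/p26.png',cv2.resize(a[120:190,215:299],(720,600)))"
```

```text
t 24.7 pos [0.6442 0.1565 0.0539] xang -6.56 zax [-0.018 -0.012 -1.   ] gap 55.0 F [ 0.5  0.2 -3.1]
 tool shift mm [-0.4  0.6 13.9] roll None
 q [   2.6   32.1  -27.4   90.1   16.2   63.  -125.6]
```

View pics/p26.png

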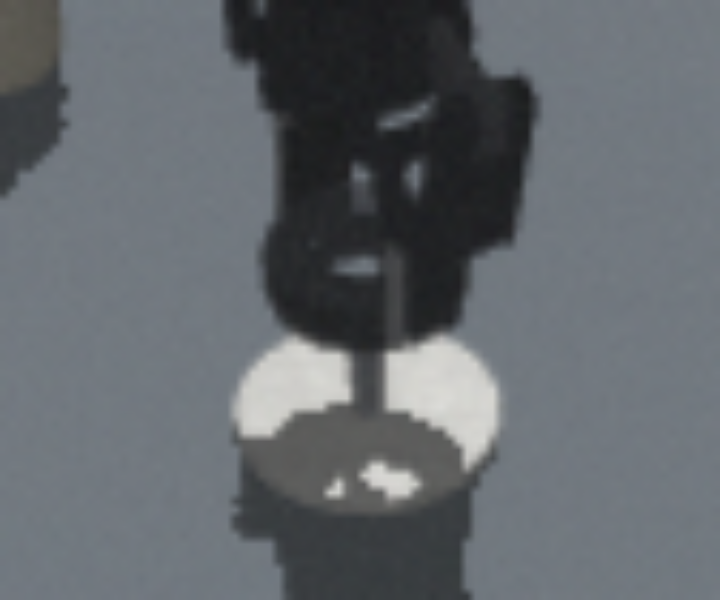

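The pulley is centred on the peg column in the side view (centre about 365, peg 368). Lowering over the peg.

Request:
servo_tool --targets '[{"tx": 0, "ty": 0, "tz": 4, "roll": 0, "gripper": 52}, {"tx": 0, "ty": 0, "tz": 6, "roll": 0, "gripper": 52}, {"tx": 0, "ty": 0, "tz": 6, "roll": 0, "gripper": 52}, {"tx": 0, "ty": 0, "tz": 4, "roll": 0, "gripper": 52}, {"tx": 0, "ty": 0, "tz": 0, "roll": 0, "gripper": 52}, {"tx": 0, "ty": 0, "tz": 0, "roll": 0, "gripper": 52}]'

```text
t: 25.35
ee_pos: [0.6436, 0.1558, 0.0317]
eef_rot: [[0.993, -0.114, -0.019], [-0.115, -0.993, -0.012], [-0.018, 0.014, -1.0]]
wrist_force: [-0.2, 0.6, -2.2]
finger_gap: 0.0548
```

```bash
python3 -c "
from h import *
go(.6435,.1558,.0075,None)
a=camera('side');cv2.imwrite('pics/p27.png',cv2.resize(a[120:190,215:299],(720,600)))"
```

```text
t 25.35 pos [0.6436 0.1558 0.0317] xang -6.58 zax [-0.019 -0.012 -1.   ] gap 54.8 F [-0.2  0.6 -2.2]
 tool shift mm [ 0.4 -0.3 24.1] roll None
 q [   2.3   33.4  -27.    91.    16.9   60.9 -126. ]
```

View pics/p27.png

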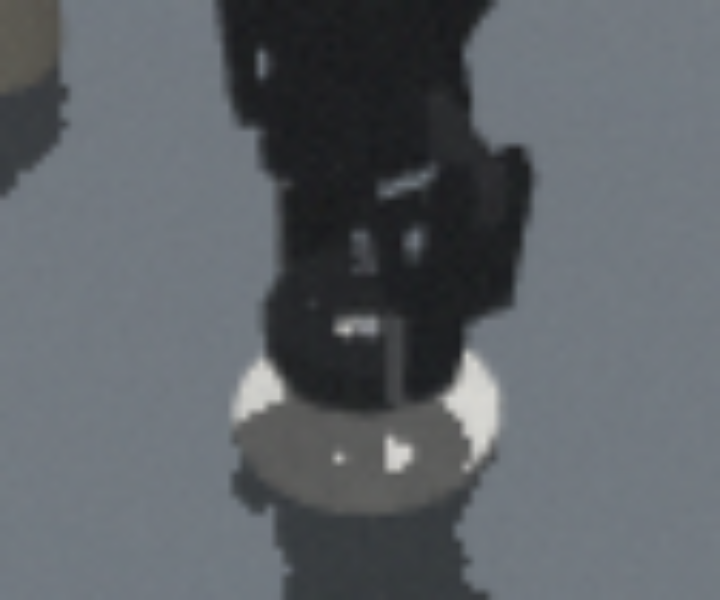

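No contact force with the underside already below the peg top, so the bore is over the peg. Continuing down.

Request:
servo_tool --targets '[{"tx": 0, "ty": 0, "tz": 5, "roll": 0, "gripper": 52}, {"tx": 0, "ty": 0, "tz": 6, "roll": 0, "gripper": 52}, {"tx": 0, "ty": 0, "tz": 6, "roll": 0, "gripper": 52}, {"tx": 0, "ty": 0, "tz": 3, "roll": 0, "gripper": 52}, {"tx": 0, "ty": 0, "tz": 1, "roll": 0, "gripper": 52}, {"tx": 0, "ty": 0, "tz": 0, "roll": 0, "gripper": 52}]'

```text
t: 26.0
ee_pos: [0.6432, 0.1556, 0.0088]
eef_rot: [[0.993, -0.114, -0.019], [-0.115, -0.993, -0.012], [-0.017, 0.014, -1.0]]
wrist_force: [0.2, 0.8, -2.5]
finger_gap: 0.0551
```

Request:
servo_tool --targets '[{"tx": 0, "ty": 0, "tz": 1.5, "roll": 0, "gripper": 52}, {"tx": 0, "ty": 0, "tz": 0, "roll": 0, "gripper": 52}]'

```text
t: 26.2
ee_pos: [0.6435, 0.1557, 0.0084]
eef_rot: [[0.993, -0.114, -0.018], [-0.115, -0.993, -0.012], [-0.017, 0.014, -1.0]]
wrist_force: [-0.9, -0.1, -1.1]
finger_gap: 0.055
```

```bash
python3 -c "
from h import *
go(.6435,.1558,.0075,None)
a=camera('side');cv2.imwrite('pics/p28.png',cv2.resize(a[120:190,215:299],(720,600)))"
```

```text
t 26.2 pos [0.6435 0.1557 0.0084] xang -6.59 zax [-0.018 -0.012 -1.   ] gap 55.0 F [-0.9 -0.1 -1.1]
 tool shift mm [-0.  -0.1  0.9] roll None
 q [   2.    34.9  -26.6   91.9   17.7   58.7 -126.6]
```

View pics/p28.png

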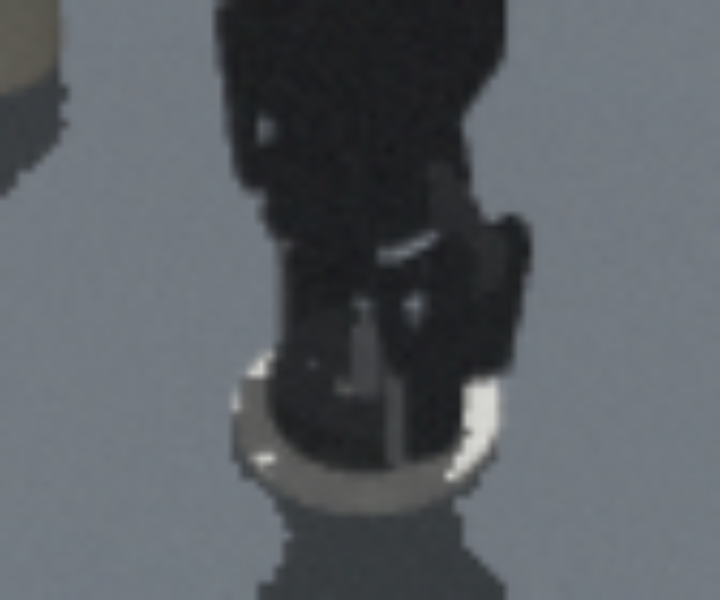

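The pulley is seated on the base (its weight came partly off the wrist). Release and retreat toward the stand.

Request:
servo_tool --targets '[{"tx": 0, "ty": 0, "tz": 1, "roll": 0, "gripper": 52}, {"tx": 0, "ty": 0, "tz": 0, "roll": 0, "gripper": 58}, {"tx": 0, "ty": 0, "tz": 0, "roll": 0, "gripper": 64}, {"tx": 0, "ty": 0, "tz": 0, "roll": 0, "gripper": 70}, {"tx": 0, "ty": 0, "tz": -6, "roll": 0, "gripper": 70}, {"tx": 0, "ty": 0, "tz": -14, "roll": 0, "gripper": 70}, {"tx": 0, "ty": 0, "tz": -25, "roll": 0, "gripper": 70}, {"tx": 0, "ty": 0, "tz": -40, "roll": 0, "gripper": 80}, {"tx": -20, "ty": 20, "tz": -30, "roll": 0, "gripper": 80}, {"tx": -20, "ty": 20, "tz": -10, "roll": 0, "gripper": 80}, {"tx": 0, "ty": 0, "tz": 0, "roll": 0, "gripper": 80}]'

```text
t: 27.35
ee_pos: [0.6019, 0.123, 0.1455]
eef_rot: [[0.994, -0.112, -0.012], [-0.113, -0.994, -0.01], [-0.011, 0.011, -1.0]]
wrist_force: [0.5, 0.9, -0.1]
finger_gap: 0.0802
```

```bash
python3 -c "
from h import *
a=camera('side');b=camera('top');cv2.imwrite('pics/s29.png',a);cv2.imwrite('pics/t29.png',b)
go(.475,-.0065,.13,None)
def r(i,x0,y0):
    i=cv2.resize(i,None,fx=9,fy=9 ,interpolation=cv2.INTER_NEAREST)
    i=cv2.convertScaleAbs(i,alpha=1.5,beta=15)
    for k in range(0,i.shape[1],90): cv2.putText(i,str(x0+k//9),(k,10),0,.4,(0,255,255)); cv2.line(i,(k,0),(k,i.shape[0]),(0,255,255),1)
    for k in range(0,i.shape[0],90): cv2.putText(i,str(y0+k//9),(0,k+12),0,.4,(0,255,255)); cv2.line(i,(0,k),(i.shape[1],k),(0,255,255),1)
    return i
cv2.imwrite('pics/p29.png',r(b[205:255,260:320],260,205));cv2.imwrite('pics/p30.png',r(a[208:263,207:272],207,208))
cv2.imwrite('pics/p31.png',cv2.resize(a[120:190,215:299],(720,600)))"
```

```text
t 27.45 pos [0.6029 0.1249 0.144 ] xang -6.39 zax [-0.013 -0.009 -1.   ] gap 80.1 F [ 0.3  1.1 -1.1]
 tool shift mm [-112.3  144.7   16.8] roll None
 q [   7.5   21.9  -29.5   93.1   11.6   68.9 -121. ]
```

View pics/p29.png

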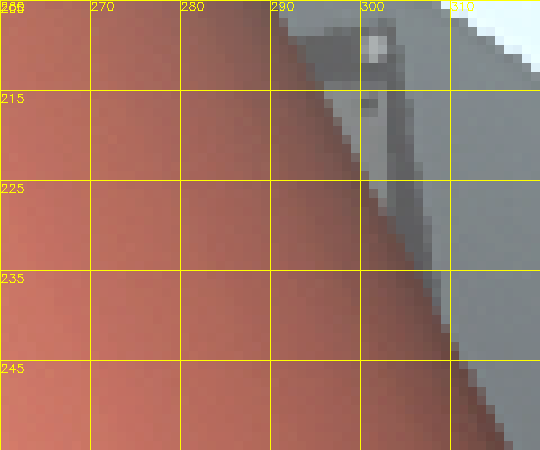

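View pics/p30.png

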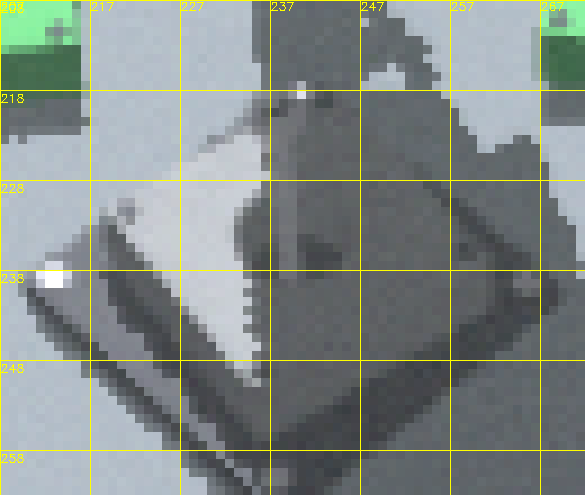

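View pics/p31.png

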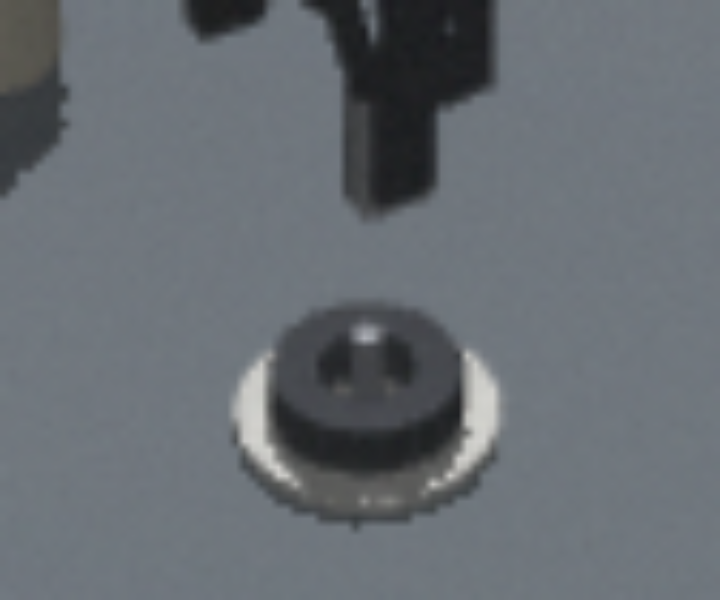

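The pulley is seated over the peg with the fingers clear. Coil pose comes from the earlier clean top view.

```bash
python3 - <<'E'
from h import *
g=cv2.imread("pics/t18.png").min(2).astype(int)
print(g[212:248:2,268:278]); print(g[216,296:308],g[222,296:308]);print(g[208:220,276],g[208:220,301]);print(g[238:250,276],g[238:250,285])
c=lambda u,v:ray("top",u,v,.028)[:2].round(4)
print(c(273.6,214.3),c(302.6,214.3),c(273.6,243.4),c(302.6,243.4),c(288.1,228.85))
# side: coil top-face corners left/right/front from s18 crop (px/9-.5)
s=lambda x,y:(207+x/9-.5,208+y/9-.5)
print(ray("side",*s(104,222),.028),ray("side",*s(265,400),.028),ray("side",*s(492,250),.028))
E
```

```text
[[123  99  86  95  87  85  77  77  77  77]
 [148  84  76  78  76  78  85  89  88  89]
 [157  92  77  80  78  81 118  99  78 128]
 [ 80  79  80  80  78  81 119 129 129 128]
 [ 80  82  81  81  80  82 118 128 127 122]
 [ 80  79  79  79  78  80 118 128 118  84]
 [ 80  80  80  80  79  80 105  97  70  78]
 [ 77  78  79  79  79  79 104  78  78  79]
 [ 76  77  78  79  78  82 103  52  79  77]
 [ 78  80  80  79  79  81 104  68  79  78]
 [ 78  79  79  79  79  80 104  82  79  77]
 [ 91  78  80  79  77  79 106 128  65  77]
 [ 91  78  80  80  80  81 105 128 125  61]
 [129  80  79  80  80  79 103 124 124 125]
 [128  92  79  81  79  81 105 123 117 121]
 [127  95  78  79  80  80 103 107  89 108]
 [127 107  78  80  80  79  78  75  52  44]
 [129 128  85  76  77  77  78  79  80  81]]
[126 127 127 125  75  83 129  44  48  64 133 129] [ 77  75  56  69 122 129 127  62  48  52  66  71]
[130 131 129 106  77  76  88 124  78  89 129 128] [ 98 169 170 155  72  78  95 111  83 109 130 129]
[124 124 117  74  89 119  52  77  80  79  78  77] [ 78  77  78  70  71 101  48  56  80  78  79  78]
[0.5099 0.0249] [ 0.509  -0.0417] [0.4434 0.0261] [ 0.4425 -0.0401] [ 0.4761 -0.0077]
[0.4436273  0.02066514 0.028     ] [ 0.44580402 -0.04413305  0.028     ] [ 0.51232205 -0.04038682  0.028     ]
```

Coil at about (0.477,-0.0085), yaw about -1°, and the side-view corners agree within 2 mm. Moving over it.

Request:
servo_tool --targets '[{"tx": -12, "ty": 15, "tz": 0, "roll": -1, "gripper": 85}, {"tx": -20, "ty": 26, "tz": 0, "roll": -1, "gripper": 85}, {"tx": -20, "ty": 26, "tz": 0, "roll": -1, "gripper": 85}, {"tx": -20, "ty": 26, "tz": 0, "roll": -1, "gripper": 85}, {"tx": -20, "ty": 24, "tz": 0, "roll": -1, "gripper": 85}, {"tx": -12, "ty": 14, "tz": 0, "roll": 0, "gripper": 85}, {"tx": -4, "ty": 5, "tz": 0, "roll": 0, "gripper": 85}, {"tx": 0, "ty": 0, "tz": 0, "roll": 0, "gripper": 85}, {"tx": 0, "ty": 0, "tz": 0, "roll": 0, "gripper": 85}]'

```text
t: 28.35
ee_pos: [0.4855, -0.0006, 0.1434]
eef_rot: [[1.0, -0.012, -0.017], [-0.012, -1.0, -0.002], [-0.017, 0.002, -1.0]]
wrist_force: [1.0, -0.1, 0.6]
finger_gap: 0.0846
```

```bash
python3 -c "
from h import *
go(.477,-.0085,.10,-1)"
```

```text
t 28.35 pos [ 0.4855 -0.0006  0.1434] xang -0.68 zax [-0.017 -0.002 -1.   ] gap 84.6 F [ 1.  -0.1  0.6]
 tool shift mm [-7.7  7.9 43.6] roll 0.3
 q [ 21.9   6.5 -28.6 110.7   3.5  64.6 -98.8]
```

Request:
servo_tool --targets '[{"tx": -4, "ty": 4, "tz": 5, "roll": 0, "gripper": 85}, {"tx": -3, "ty": 3, "tz": 10, "roll": 0, "gripper": 85}, {"tx": 0, "ty": 0, "tz": 14, "roll": 0, "gripper": 85}, {"tx": 0, "ty": 0, "tz": 14, "roll": 0, "gripper": 85}, {"tx": 0, "ty": 0, "tz": 8, "roll": 0, "gripper": 85}, {"tx": 0, "ty": 0, "tz": 0, "roll": 0, "gripper": 85}, {"tx": 0, "ty": 0, "tz": 0, "roll": 0, "gripper": 85}]'

```text
t: 29.05
ee_pos: [0.4776, -0.0043, 0.0873]
eef_rot: [[1.0, -0.006, -0.019], [-0.006, -1.0, 0.0], [-0.019, -0.0, -1.0]]
wrist_force: [0.7, -0.6, -1.1]
finger_gap: 0.085
```

```bash
python3 -c "
from h import *
go(.477,-.0085,.03,-1)
cv2.imwrite('pics/p32.png',cv2.resize(camera('side')[170:260,190:286],(640,600)))"
```

```text
t 29.05 pos [ 0.4776 -0.0043  0.0873] xang -0.33 zax [-0.019  0.    -1.   ] gap 85.0 F [ 0.7 -0.6 -1.1]
 tool shift mm [ 0.5  4.2 57.3] roll 0.7
 q [ 21.7   9.6 -28.4 114.9   5.2  57.9 -99.5]
```

View pics/p32.png

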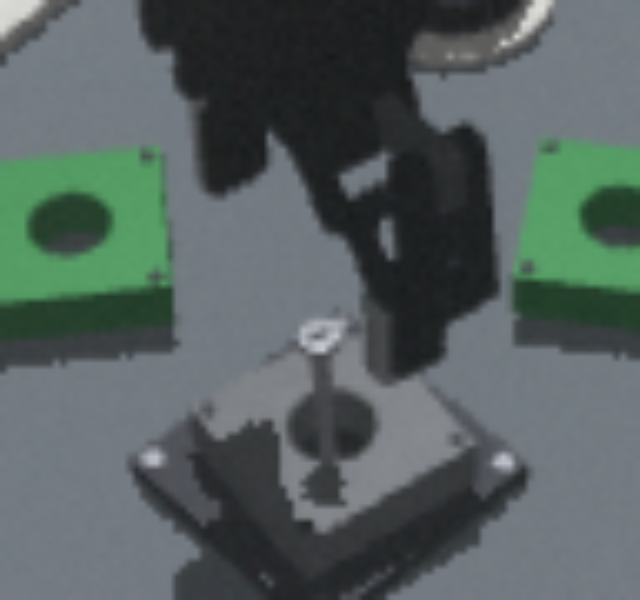

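```bash
python3 -c "
from h import *
a=camera('side');cv2.imwrite('pics/s33.png',a);i=a[212:262,205:271]
i=cv2.convertScaleAbs(cv2.resize(i,None,fx=12,fy=12,interpolation=0),alpha=1.5,beta=10)
for k in range(0,i.shape[1],120): cv2.line(i,(k,0),(k,i.shape[0]),(0,255,255),1)
for k in range(0,i.shape[0],120): cv2.line(i,(0,k),(i.shape[1],k),(0,255,255),1)
for q in [(.477,-.0085,-1)]:
    t=np.radians(q[2]);R=np.array([[np.cos(t),-np.sin(t)],[np.sin(t),np.cos(t)]])
    P4=np.c_[(np.array([[33,33],[33,-33],[-33,-33],[-33,33]])/1000)@R.T+q[:2],[.028]*4]
    u=(proj('side',P4)-[205-.5,212-.5])*12
    cv2.polylines(i,[u.astype(int)],1,(0,0,255),1)
cv2.imwrite('pics/p33.png',i)"
```

```text
(no output)
```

View pics/p33.png

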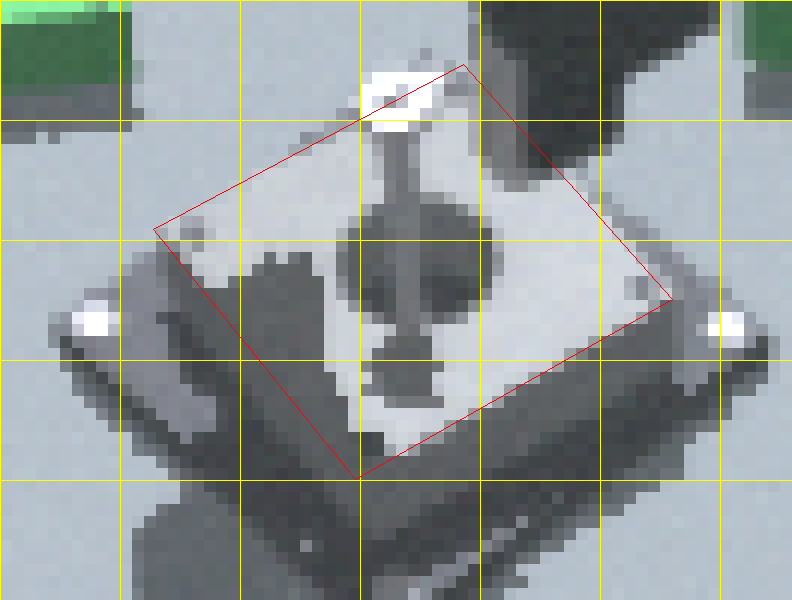

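The red model outline matches the coil's top edges. Descending around it.

Request:
servo_tool --targets '[{"tx": 0, "ty": 3, "tz": 5, "roll": 0.5, "gripper": 85}, {"tx": 0, "ty": 1, "tz": 10, "roll": 0, "gripper": 85}, {"tx": 0, "ty": 0, "tz": 12, "roll": 0, "gripper": 85}, {"tx": 0, "ty": 0, "tz": 8, "roll": 0, "gripper": 85}, {"tx": 0, "ty": 0, "tz": 3, "roll": 0, "gripper": 85}, {"tx": 0, "ty": 0, "tz": 0, "roll": 0, "gripper": 85}]'

```text
t: 29.75
ee_pos: [0.4776, -0.009, 0.0469]
eef_rot: [[1.0, -0.016, -0.017], [-0.016, -1.0, -0.0], [-0.017, 0.0, -1.0]]
wrist_force: [-0.5, -0.1, 0.4]
finger_gap: 0.0853
```

```bash
python3 -c "
from h import *
go(.477,-.0085,.011,-1)
cv2.imwrite('pics/p34.png',cv2.resize(camera('side')[170:260,190:286],(640,600)))"
```

```text
t 29.75 pos [ 0.4776 -0.009   0.0469] xang -0.91 zax [-0.017 -0.    -1.   ] gap 85.3 F [-0.5 -0.1  0.4]
 tool shift mm [-0.  -0.5 35.9] roll 0.1
 q [  21.3   12.8  -27.7  116.9    7.3   52.9 -101.3]
```

View pics/p34.png

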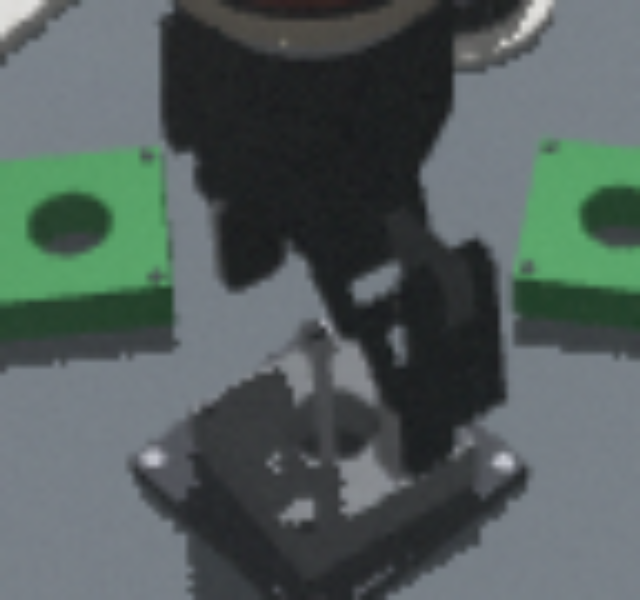

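Request:
servo_tool --targets '[{"tx": 0, "ty": 0, "tz": 6, "roll": 0, "gripper": 85}, {"tx": 0, "ty": 0, "tz": 7, "roll": 0, "gripper": 85}, {"tx": 0, "ty": 0, "tz": 5, "roll": 0, "gripper": 85}, {"tx": 0, "ty": 0, "tz": 3, "roll": 0, "gripper": 85}, {"tx": 0, "ty": 0, "tz": 0, "roll": 0, "gripper": 85}]'

```text
t: 30.3
ee_pos: [0.4778, -0.0089, 0.0249]
eef_rot: [[1.0, -0.016, -0.016], [-0.016, -1.0, -0.0], [-0.016, 0.0, -1.0]]
wrist_force: [-0.3, -0.6, -0.4]
finger_gap: 0.0852
```

```bash
python3 -c "
from h import *
go(.477,-.0085,.011,-1)
cv2.imwrite('pics/p35.png',cv2.resize(camera('side')[170:260,190:286],(640,600)))"
```

```text
t 30.3 pos [ 0.4778 -0.0089  0.0249] xang -0.9 zax [-0.016 -0.    -1.   ] gap 85.2 F [-0.3 -0.6 -0.4]
 tool shift mm [-0.6 -0.4 13.9] roll 0.1
 q [  20.7   14.8  -27.4  117.8    8.7   50.2 -102.5]
```

View pics/p35.png

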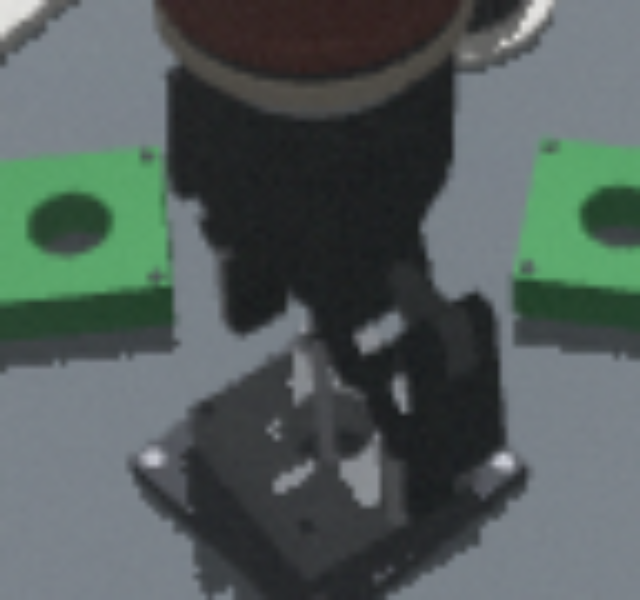

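Request:
servo_tool --targets '[{"tx": 0, "ty": 0, "tz": 4, "roll": 0, "gripper": 85}, {"tx": 0, "ty": 0, "tz": 4, "roll": 0, "gripper": 85}, {"tx": 0, "ty": 0, "tz": 3, "roll": 0, "gripper": 85}, {"tx": 0, "ty": 0, "tz": 0, "roll": 0, "gripper": 85}]'

```text
t: 30.75
ee_pos: [0.4781, -0.009, 0.0135]
eef_rot: [[1.0, -0.016, -0.015], [-0.016, -1.0, -0.0], [-0.015, 0.001, -1.0]]
wrist_force: [0.6, 0.2, 0.1]
finger_gap: 0.0854
```

```bash
python3 -c "
from h import *
go(.477,-.0085,.011,-1)"
```

```text
t 30.75 pos [ 0.4781 -0.009   0.0135] xang -0.91 zax [-0.015 -0.    -1.   ] gap 85.4 F [0.6 0.2 0.1]
 tool shift mm [-1.1 -0.5  2.5] roll 0.1
 q [  20.4   15.8  -27.1  118.2    9.4   48.8 -103.1]
```

Request:
servo_tool --targets '[{"tx": 0, "ty": 0, "tz": 2, "roll": 0, "gripper": 80}, {"tx": 0, "ty": 0, "tz": 0.5, "roll": 0, "gripper": 72}, {"tx": 0, "ty": 0, "tz": 0, "roll": 0, "gripper": 60}, {"tx": 0, "ty": 0, "tz": 0, "roll": 0, "gripper": 60}, {"tx": 0, "ty": 0, "tz": 0, "roll": 0, "gripper": 60}, {"tx": 0, "ty": 0, "tz": 0, "roll": 0, "gripper": 60}]' --force 80

```text
t: 31.35
ee_pos: [0.4781, -0.0088, 0.0117]
eef_rot: [[1.0, -0.016, -0.015], [-0.016, -1.0, -0.001], [-0.015, 0.001, -1.0]]
wrist_force: [0.1, 0.5, -0.4]
finger_gap: 0.0639
```

Request:
servo_tool --targets '[{"tx": 0, "ty": 0, "tz": -3, "roll": 0, "gripper": 60}, {"tx": 0, "ty": 0, "tz": -5, "roll": 0, "gripper": 60}, {"tx": 0, "ty": 0, "tz": 0, "roll": 0, "gripper": 60}]' --force 100

```text
t: 31.65
ee_pos: [0.4779, -0.0088, 0.0199]
eef_rot: [[1.0, -0.016, -0.016], [-0.016, -1.0, -0.0], [-0.016, 0.001, -1.0]]
wrist_force: [-0.3, 0.4, -2.4]
finger_gap: 0.0629
```

```bash
python3 -c "
from h import *
go(.475,-.007,.11,None)
cv2.imwrite('pics/p36.png',cv2.resize(camera('side')[170:260,190:286],(640,600)))"
```

```text
t 31.65 pos [ 0.4779 -0.0088  0.0199] xang -0.91 zax [-0.016 -0.    -1.   ] gap 62.9 F [-0.3  0.4 -2.4]
 tool shift mm [ -4.3  -1.7 -90. ] roll None
 q [  20.6   15.2  -27.3  118.     9.    49.6 -102.8]
```

View pics/p36.png

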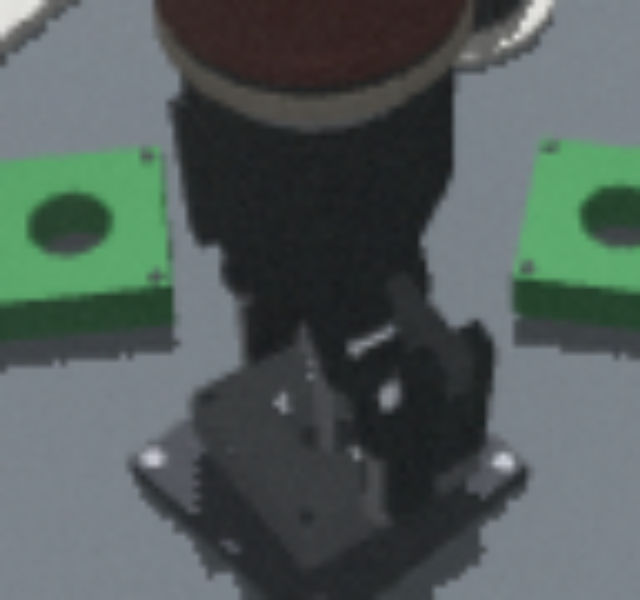

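The coil is up, level. Lifting clear of the screw head.

Request:
servo_tool --targets '[{"tx": -1, "ty": 0, "tz": -8, "roll": 0, "gripper": 60}, {"tx": -1, "ty": 1, "tz": -14, "roll": 0, "gripper": 60}, {"tx": 0, "ty": 0, "tz": -16, "roll": 0, "gripper": 60}, {"tx": 0, "ty": 0, "tz": -18, "roll": 0, "gripper": 60}, {"tx": 0, "ty": 0, "tz": -18, "roll": 0, "gripper": 60}, {"tx": 0, "ty": 0, "tz": -14, "roll": 0, "gripper": 60}, {"tx": 0, "ty": 0, "tz": -5, "roll": 0, "gripper": 60}, {"tx": 0, "ty": 0, "tz": 0, "roll": 0, "gripper": 60}]'

```text
t: 32.5
ee_pos: [0.4766, -0.0097, 0.1221]
eef_rot: [[1.0, -0.015, -0.014], [-0.015, -1.0, -0.001], [-0.014, 0.001, -1.0]]
wrist_force: [0.3, -0.3, -2.9]
finger_gap: 0.0629
```

```bash
python3 -c "
from h import *
go(.4968,.2837,.11,15)
cv2.imwrite('pics/p37.png',cv2.resize(camera('side')[155:260,190:302],(640,600)))"
```

```text
t 32.5 pos [ 0.4766 -0.0097  0.1221] xang -0.86 zax [-0.014 -0.001 -1.   ] gap 62.9 F [ 0.3 -0.3 -2.9]
 tool shift mm [  16.  -293.7   11.7] roll -15.9
 q [ 22.8   6.7 -28.3 113.2   3.6  61.7 -98. ]
```

View pics/p37.png

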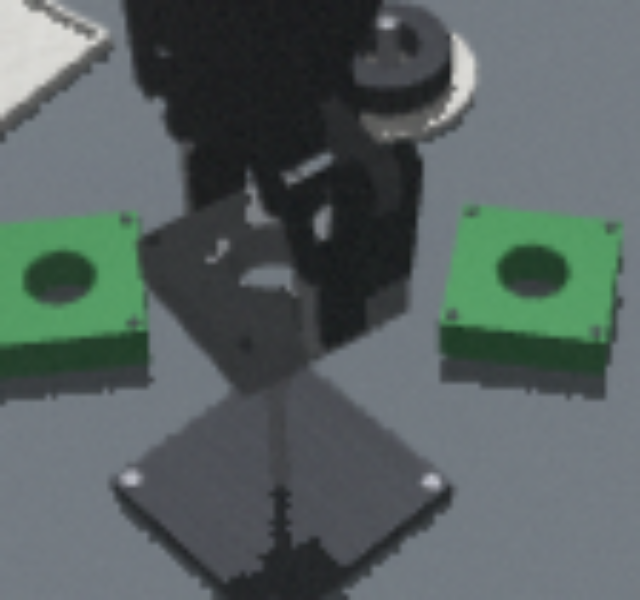

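Request:
servo_tool --targets '[{"tx": 1, "ty": -12, "tz": 0, "roll": 0, "gripper": 60}, {"tx": 2, "ty": -24, "tz": 0, "roll": -1, "gripper": 60}, {"tx": 2, "ty": -32, "tz": 0, "roll": -2, "gripper": 60}, {"tx": 3, "ty": -34, "tz": 0, "roll": -2, "gripper": 60}, {"tx": 4, "ty": -34, "tz": 0, "roll": -2, "gripper": 60}, {"tx": 5, "ty": -34, "tz": 0, "roll": -2, "gripper": 60}, {"tx": 6, "ty": -30, "tz": 0, "roll": -2, "gripper": 60}, {"tx": 5, "ty": -20, "tz": 0, "roll": -1, "gripper": 60}, {"tx": 3, "ty": -10, "tz": 0, "roll": 0, "gripper": 60}, {"tx": 0, "ty": 0, "tz": 0, "roll": 0, "gripper": 60}, {"tx": 0, "ty": 0, "tz": 0, "roll": 0, "gripper": 60}]'

```text
t: 33.65
ee_pos: [0.4833, 0.2374, 0.1134]
eef_rot: [[0.979, 0.201, -0.028], [0.201, -0.98, 0.001], [-0.028, -0.007, -1.0]]
wrist_force: [-0.5, 0.5, -2.9]
finger_gap: 0.0634
```

```bash
python3 -c "
from h import *
go(.4968,.2837,.10,15)"
```

```text
t 33.65 pos [0.4833 0.2374 0.1134] xang 11.62 zax [-0.028  0.001 -1.   ] gap 63.4 F [-0.5  0.5 -2.9]
 tool shift mm [ 23.  -42.6  13.1] roll -3.4
 q [   3.1   16.8  -38.5  104.8   10.5   63.6 -117.5]
```

Request:
servo_tool --targets '[{"tx": 6, "ty": -11, "tz": 0, "roll": -1, "gripper": 60}, {"tx": 8, "ty": -15, "tz": 0, "roll": -1, "gripper": 60}, {"tx": 6, "ty": -11, "tz": 4, "roll": -1, "gripper": 60}, {"tx": 2, "ty": -4, "tz": 8, "roll": 0, "gripper": 60}, {"tx": 0, "ty": 0, "tz": 12, "roll": 0, "gripper": 60}, {"tx": 0, "ty": 0, "tz": 10, "roll": 0, "gripper": 60}, {"tx": 0, "ty": 0, "tz": 0, "roll": 0, "gripper": 60}, {"tx": 0, "ty": 0, "tz": 0, "roll": 0, "gripper": 60}]'

```text
t: 34.45
ee_pos: [0.496, 0.2819, 0.0742]
eef_rot: [[0.967, 0.251, -0.03], [0.251, -0.968, -0.001], [-0.03, -0.006, -1.0]]
wrist_force: [0.2, -0.2, -1.3]
finger_gap: 0.0634
```

```bash
python3 -c "
from h import *
go(.4968,.2837,.04,15)
a=camera('side');i0=cv2.imread('pics/side0.png');t0=cv2.imread('pics/top0.png')
def ov(n,im,x0,y0,w,h,S):
    i=cv2.resize(im[y0:y0+h,x0:x0+w],None,fx=S,fy=S,interpolation=0)
    q=[.4968,.2837,np.radians(15.8),0]
    for z in (0,.008):
        P4=pts((.096,.096),.008,q)[:4];P4[:,2]=z
        cv2.polylines(i,[((proj(n,P4)-[x0-.5,y0-.5])*S).astype(int)],1,(0,0,255),1)
    return i
cv2.imwrite('pics/p38.png',np.hstack([ov('side',i0,150,140,66,50,6),ov('top',t0,132,190,66,50+16,6)[:300]]))
cv2.imwrite('pics/p39.png',ov('side',a,135,110,100,80,7))"
```

```text
t 34.45 pos [0.496  0.2819 0.0742] xang 14.55 zax [-0.03  -0.001 -1.   ] gap 63.4 F [ 0.2 -0.2 -1.3]
 tool shift mm [ 2.2 -1.3 34.2] roll -0.4
 q [  -2.    23.4  -38.2  102.3   15.1   61.2 -121.1]
```

View pics/p38.png

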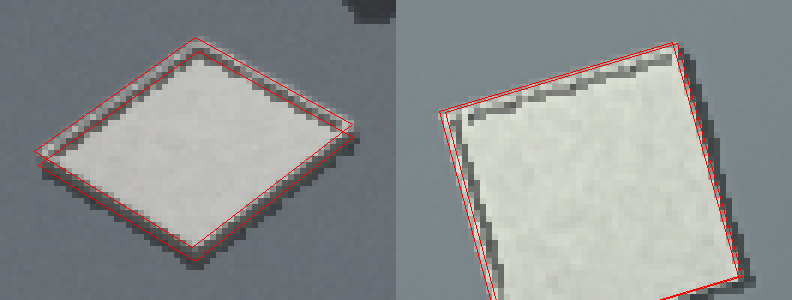

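View pics/p39.png

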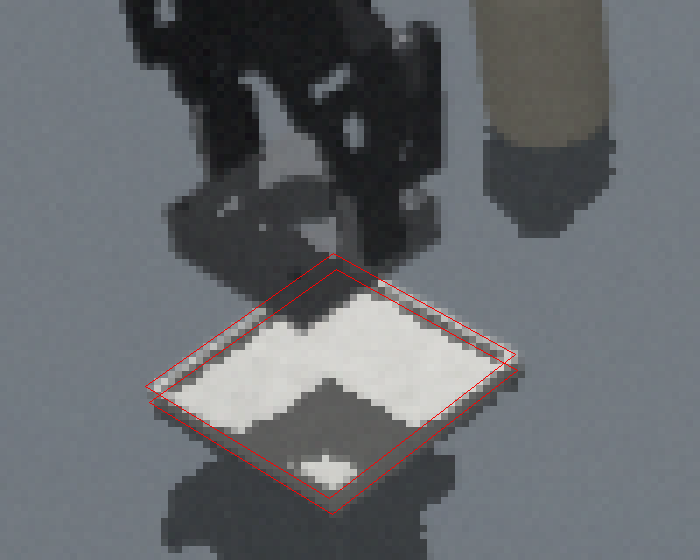

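The tray outline model fits both views and the coil hangs above it, aligned. Lowering.

Request:
servo_tool --targets '[{"tx": 2, "ty": -1, "tz": 6, "roll": 0, "gripper": 60}, {"tx": 1, "ty": 0, "tz": 10, "roll": 0, "gripper": 60}, {"tx": 0, "ty": 0, "tz": 10, "roll": 0, "gripper": 60}, {"tx": 0, "ty": 0, "tz": 8, "roll": 0, "gripper": 60}, {"tx": 0, "ty": 0, "tz": 4, "roll": 0, "gripper": 60}, {"tx": 0, "ty": 0, "tz": 0, "roll": 0, "gripper": 60}, {"tx": 0, "ty": 0, "tz": 0, "roll": 0, "gripper": 60}]'

```text
t: 35.2
ee_pos: [0.4981, 0.2828, 0.033]
eef_rot: [[0.968, 0.25, -0.03], [0.25, -0.968, -0.002], [-0.029, -0.006, -1.0]]
wrist_force: [-0.3, 0.2, -2.2]
finger_gap: 0.0632
```

```bash
python3 -c "
from h import *
go(.4975,.2837,.0067,15)
a=camera('side');b=camera('top')
def ov(n,im,x0,y0,w,h,S):
    i=cv2.resize(im[y0:y0+h,x0:x0+w],None,fx=S,fy=S,interpolation=0)
    q=[.4968,.2837,np.radians(15.8),0]
    P4=pts((.096,.096),.008,q)[4:]
    cv2.polylines(i,[((proj(n,P4)-[x0-.5,y0-.5])*S).astype(int)],1,(0,0,255),1)
    return i
cv2.imwrite('pics/p40.png',np.hstack([ov('side',a,145,110,80,80,5),ov('top',b,125,180,80,80,5)]))"
```

```text
t 35.2 pos [0.4981 0.2828 0.033 ] xang 14.47 zax [-0.03  -0.002 -1.   ] gap 63.2 F [-0.3  0.2 -2.2]
 tool shift mm [ 0.5 -0.9 26.4] roll -0.5
 q [  -3.3   26.6  -37.   103.7   17.5   57.2 -122.8]
```

View pics/p40.png

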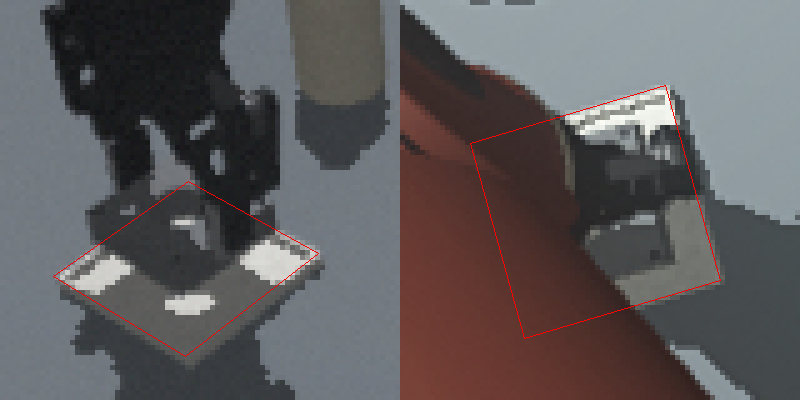

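Request:
servo_tool --targets '[{"tx": 0, "ty": -1, "tz": 5, "roll": 0, "gripper": 60}, {"tx": 0, "ty": 0, "tz": 6, "roll": 0, "gripper": 60}, {"tx": 0, "ty": 0, "tz": 5, "roll": 0, "gripper": 60}, {"tx": 0, "ty": 0, "tz": 3, "roll": 0, "gripper": 60}, {"tx": 0, "ty": 0, "tz": 0, "roll": 0, "gripper": 60}, {"tx": 0, "ty": 0, "tz": 0, "roll": 0, "gripper": 60}]'

```text
t: 35.9
ee_pos: [0.4977, 0.2841, 0.0131]
eef_rot: [[0.968, 0.25, -0.028], [0.25, -0.968, -0.001], [-0.028, -0.006, -1.0]]
wrist_force: [0.2, 1.0, -1.2]
finger_gap: 0.0629
```

```bash
python3 -c "
from h import *
go(.4975,.2837,.0067,15)
a=camera('side');b=camera('top')
def ov(n,im,x0,y0,w,h,S):
    i=cv2.resize(im[y0:y0+h,x0:x0+w],None,fx=S,fy=S,interpolation=0)
    return i
cv2.imwrite('pics/p41.png',np.hstack([ov('side',a,145,110,80,80,5),ov('top',b,125,180,80,80,5)]))"
```

```text
t 35.9 pos [0.4977 0.2841 0.0131] xang 14.47 zax [-0.028 -0.001 -1.   ] gap 62.9 F [ 0.2  1.  -1.2]
 tool shift mm [-0.1  0.3  6.4] roll -0.5
 q [  -4.    28.1  -36.3  104.4   18.7   55.2 -123.8]
```

View pics/p41.png

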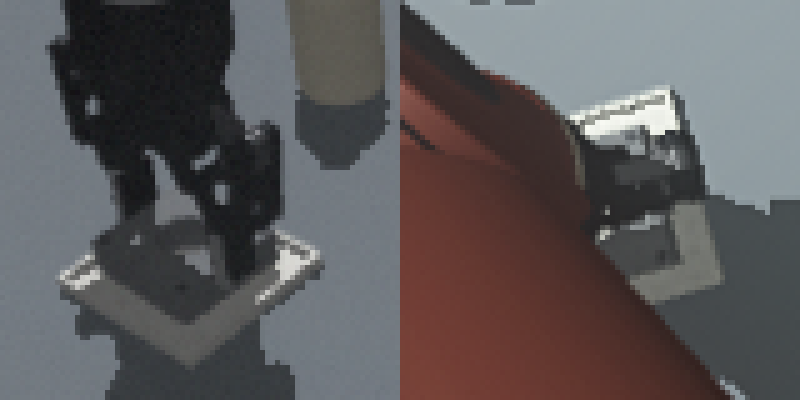

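The coil is inside the tray's walls. Last 6 mm.

Request:
servo_tool --targets '[{"tx": 0, "ty": 0, "tz": 3, "roll": 0, "gripper": 60}, {"tx": 0, "ty": 0, "tz": 2.5, "roll": 0, "gripper": 60}, {"tx": 0, "ty": 0, "tz": 1, "roll": 0, "gripper": 60}, {"tx": 0, "ty": 0, "tz": 0, "roll": 0, "gripper": 60}]'

```text
t: 36.4
ee_pos: [0.498, 0.2843, 0.0073]
eef_rot: [[0.968, 0.25, -0.027], [0.25, -0.968, -0.001], [-0.027, -0.006, -1.0]]
wrist_force: [-1.1, -1.5, 1.1]
finger_gap: 0.0634
```

Request:
servo_tool --targets '[{"tx": 0, "ty": 0, "tz": 1.5, "roll": 0, "gripper": 60}, {"tx": 0, "ty": 0, "tz": 1, "roll": 0, "gripper": 60}, {"tx": 0, "ty": 0, "tz": 0, "roll": 0, "gripper": 60}]'

```text
t: 36.7
ee_pos: [0.4981, 0.2843, 0.0074]
eef_rot: [[0.968, 0.25, -0.026], [0.25, -0.968, -0.003], [-0.026, -0.004, -1.0]]
wrist_force: [-0.4, 0.1, -2.3]
finger_gap: 0.063
```

On the floor (z stopped changing). Release and rise straight.

Request:
servo_tool --targets '[{"tx": 0, "ty": 0, "tz": 0, "roll": 0, "gripper": 68}, {"tx": 0, "ty": 0, "tz": 0, "roll": 0, "gripper": 76}, {"tx": 0, "ty": 0, "tz": 0, "roll": 0, "gripper": 82}, {"tx": 0, "ty": 0, "tz": 0, "roll": 0, "gripper": 82}, {"tx": 0, "ty": 0, "tz": -6, "roll": 0, "gripper": 82}, {"tx": 0, "ty": 0, "tz": -12, "roll": 0, "gripper": 82}, {"tx": 0, "ty": 0, "tz": -20, "roll": 0, "gripper": 82}, {"tx": 0, "ty": 0, "tz": -30, "roll": 0, "gripper": 82}, {"tx": 0, "ty": 0, "tz": -40, "roll": 0, "gripper": 82}, {"tx": 0, "ty": 0, "tz": -40, "roll": 0, "gripper": 82}, {"tx": 0, "ty": 0, "tz": -30, "roll": 0, "gripper": 82}, {"tx": 0, "ty": 0, "tz": 0, "roll": 0, "gripper": 82}]'

```text
t: 37.9
ee_pos: [0.5025, 0.2859, 0.1981]
eef_rot: [[0.968, 0.252, -0.024], [0.252, -0.968, 0.0], [-0.023, -0.006, -1.0]]
wrist_force: [0.3, -0.3, 0.0]
finger_gap: 0.082
```

Request:
servo_tool --targets '[{"tx": 0, "ty": 30, "tz": 0, "roll": 0, "gripper": 82}, {"tx": 0, "ty": 40, "tz": 0, "roll": 0, "gripper": 82}, {"tx": 0, "ty": 40, "tz": 0, "roll": 0, "gripper": 82}, {"tx": 0, "ty": 40, "tz": 0, "roll": 0, "gripper": 82}, {"tx": 0, "ty": 40, "tz": 0, "roll": 0, "gripper": 82}, {"tx": 10, "ty": 40, "tz": 0, "roll": 0, "gripper": 82}, {"tx": 10, "ty": 30, "tz": 0, "roll": 0, "gripper": 82}, {"tx": 0, "ty": 0, "tz": 0, "roll": 0, "gripper": 82}, {"tx": 0, "ty": 0, "tz": 0, "roll": 0, "gripper": 82}]'

```text
t: 38.8
ee_pos: [0.5889, 0.0326, 0.2008]
eef_rot: [[0.966, 0.257, -0.019], [0.257, -0.966, 0.002], [-0.018, -0.007, -1.0]]
wrist_force: [0.1, 0.1, -0.6]
finger_gap: 0.0819
```

```bash
python3 -c "
from h import *
go(.4975,.2837,.0067,15)
cv2.imwrite('pics/s42.png',camera('side'));cv2.imwrite('pics/t42.png',camera('top'))"
```

```text
t 38.8 pos [0.5889 0.0326 0.2008] xang 14.89 zax [-0.019  0.002 -1.   ] gap 81.9 F [ 0.1  0.1 -0.6]
 tool shift mm [ -20.3 -264.7  196.4] roll -0.1
 q [ 19.2  16.9 -32.1  92.7   8.9  74.1 -89.5]
```

View pics/s42.png

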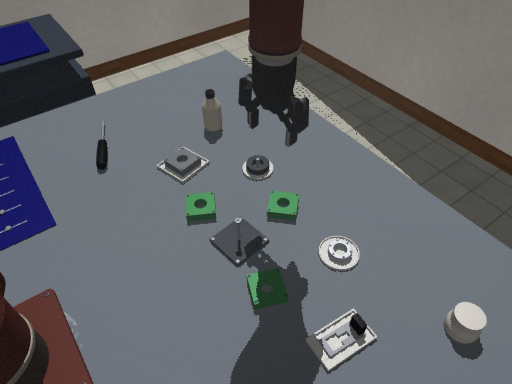

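View pics/t42.png

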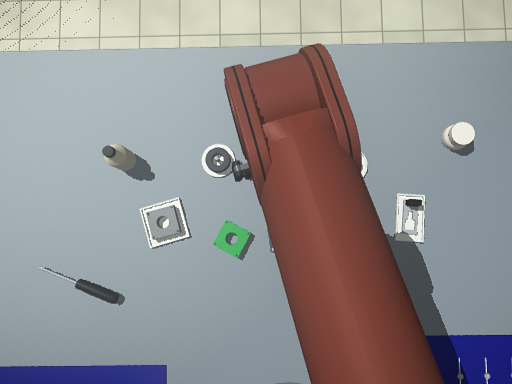

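All four parts look in place and the bottle (212,112) is upright. One zoomed check before handing in.

```bash
python3 -c "
from h import *
s=cv2.imread('pics/s42.png');t=cv2.imread('pics/t42.png')
c=lambda i,x,y:cv2.resize(i[y-30:y+30,x-30:x+30],(250,250),interpolation=2)
cv2.imwrite('pics/p43.png',np.vstack([np.hstack([c(s,183,163),c(s,258,167),c(s,338,253)]),np.hstack([c(t,165,222),c(t,218,160),c(t,410,218)])]))
def dr(nm,n,z,uv,ref): print(nm,(ray(n,*uv,z)[:2]-ref).round(4))
def ell(im,n,x0,x1,y0,y1,f,z,ref,nm):
    m=np.zeros(im.shape[:2],np.uint8);m[y0:y1,x0:x1]=f(im.min(2).astype(int))[y0:y1,x0:x1]
    k=max(cv2.findContours(m,0,1)[0],key=cv2.contourArea);e=cv2.fitEllipse(cv2.convexHull(k));print(nm,np.round(e[0],1),np.round(e[1],1),(ray(n,*e[0],z)[:2]-ref).round(4))
ell(t,'top',200,231,145,175,lambda g:g<110,.02,[.6435,.1558],'pulley')
m=(t.min(2)<150).astype(np.uint8);z=np.zeros_like(m);z[205:240,147:184]=m[205:240,147:184];k=max(cv2.findContours(z,0,1)[0],key=cv2.contourArea);r=cv2.minAreaRect(k);print('coil',r,(ray('top',*r[0],.023)[:2]-[.4968,.2837]).round(4))
"
```

```text
pulley [217.8 159.7] [24.3 25.1] [-0.0031 -0.0023]
coil ((165.64706420898438, 223.0882568359375), (31.529630661010742, 33.22737503051758), 75.96376037597656) [-0.0035 -0.0085]
```

View pics/p43.png

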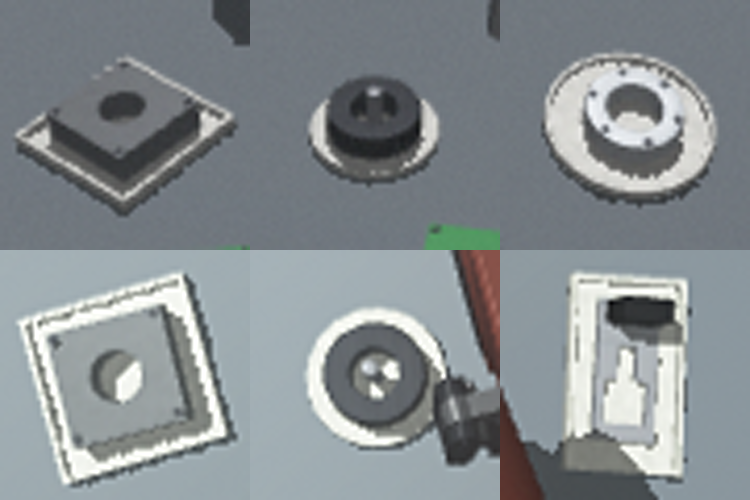

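The close-ups show all four parts flat and inside their places. The coil's 8.5 mm reading took in its shadow, so it is too large. Handing in.

```bash
python3 -c "
from workcell import order
print(order.finish_job())"
```

```text
the job is handed in; nothing more can be done
None
```

I took the stack apart in order: lock plate into the oblong tray, clutch disc into the dish, pulley over the peg, coil block into the square tray. Each part was lowered to its floor or base and released. I handed the job in at about 39 s, and no verdict was reported.

**What the last pictures show:** all four parts lie flat, right way up and inside their places. The bottle is upright, and the gripper is open and clear at about 0.2 m height.

**Measured offsets:**

| Part | Offset | How it was checked |
|---|---|---|
| Pulley | about 4 mm from the peg stand's centre | top picture |
| Coil block | about 9 mm in total (limit 20 mm) | top picture; the outline included its shadow, so this is too large, and by eye it is near the centre |
| Disc | within about 1 mm of the dish centre | gripper position at release, plus a look at the pictures |
| Lock plate | about 8 mm from the tray centre, as planned (the plate is off-centre on its own origin) | gripper position at release, plus a look at the pictures |

**Small disagreements:**
- The gripper read 1 to 3 mm less than the true part widths.
- The tool had drifted about 0.03 rad off vertical by the time it placed the coil; the coil still lies flat.

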